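# Dig the battery out from behind the bottles and put it on charge

### The job

Clear the three bottles to the grey parking mat so that all three stand there together, then fetch the battery from behind them and seat it fully down in the charger's cradle. Then put every bottle back, upright and central, on the disc of its own colour. Do not knock any bottle over, and leave the roll of tape alone.

Things in the scene. Friction and masses are not known exactly. Their poses are not given: they have to be found in the camera images.
- red_bottle_centre (a point): Centre (half-way up) of the loose upright round bottle with the red cap and red band on white plastic, 40 mm diameter up to 76 mm, then a 33 mm wide cap, 100 mm tall in all, about 0.16 kg (varies), so its foot is 50 mm below this point; z axis up along the bottle, yaw means nothing. It starts standing on the disc of its own colour.
- blue_bottle_centre (a point): Centre (half-way up) of the loose upright round bottle with the blue cap and blue band on white plastic, 40 mm diameter up to 76 mm, then a 33 mm wide cap, 100 mm tall in all, about 0.16 kg (varies), so its foot is 50 mm below this point; z axis up along the bottle, yaw means nothing. It starts standing on the disc of its own colour.
- yellow_bottle_centre (a point): Centre (half-way up) of the loose upright round bottle with the yellow cap and yellow band on white plastic, 40 mm diameter up to 76 mm, then a 33 mm wide cap, 100 mm tall in all, about 0.16 kg (varies), so its foot is 50 mm below this point; z axis up along the bottle, yaw means nothing. It starts standing on the disc of its own colour.
- battery_centre (a point): Centre (half-way up) of the loose dark grey battery with an orange band: 72 mm long (own x), 40 wide (y), 62 tall (z, up), about 0.26 kg. It starts on a 4 mm thick aluminium tray; bottles crowd both long sides (15 mm gaps) and its -x end (20 mm gap); beyond its +x end, 80 mm from its centre, is the tray's rim, 22 mm high. Grip it across its 40 mm width.
- red_disc: Flat red disc, fixed, 58 mm diameter, the place of the red bottle; origin on its axis at its underside, its top is 2 mm higher. It lies on the aluminium tray beside the battery (neighbouring disc centres are 93 to 110 mm apart); a bottle standing on it has its centre 52 mm above this origin.
- blue_disc: Flat blue disc, fixed, 58 mm diameter, the place of the blue bottle; origin on its axis at its underside, its top is 2 mm higher. It lies on the aluminium tray beside the battery (neighbouring disc centres are 93 to 110 mm apart); a bottle standing on it has its centre 52 mm above this origin.
- yellow_disc: Flat yellow disc, fixed, 58 mm diameter, the place of the yellow bottle; origin on its axis at its underside, its top is 2 mm higher. It lies on the aluminium tray beside the battery (neighbouring disc centres are 93 to 110 mm apart); a bottle standing on it has its centre 52 mm above this origin.
- charger: Fixed charger: black open cradle, grey block 40 mm tall with green lamps at its +x end (x 50 to 95 mm). Origin at the underside below the pocket's centre. Pocket 84 mm (own x) by 52 mm (y), floor 10 mm and wall tops 16 mm above the origin, walls 8 mm thick. The seated battery lies lengthwise along x, either way round, its centre 41 mm above the origin.
- parking_mat: Plain grey square mat, fixed, 170 x 170 mm (own x, y) and 3 mm thick, the side area; origin at the centre of its underside. A bottle standing on it has its centre 53 mm above this origin.
- tape_roll: Bystander: brown roll of tape lying flat beyond the work, 76 mm outer and 60 mm inner diameter, 22 mm high; origin at the centre of its underside.

How it is judged (in metres and radians):
On the way, in this order (a step that is already met when the one before it is completed fails the run):
1. all three bottles stand together, released and upright, on the parking mat (x of red_bottle_centre in the frame of parking_mat between -0.08 and 0.08 m and y of red_bottle_centre in the frame of parking_mat between -0.08 and 0.08 m and z of red_bottle_centre in the frame of parking_mat between 0.047 and 0.06 m and angle between each of red_bottle_centre, blue_bottle_centre, yellow_bottle_centre's own z axis and vertical below 0.1 rad and contact force between each of red_bottle, blue_bottle, yellow_bottle and the fingers below 0.2 N and x of blue_bottle_centre in the frame of parking_mat between -0.08 and 0.08 m and y of blue_bottle_centre in the frame of parking_mat between -0.08 and 0.08 m and z of blue_bottle_centre in the frame of parking_mat between 0.047 and 0.06 m and x of yellow_bottle_centre in the frame of parking_mat between -0.08 and 0.08 m and y of yellow_bottle_centre in the frame of parking_mat between -0.08 and 0.08 m and z of yellow_bottle_centre in the frame of parking_mat between 0.047 and 0.06 m), for 0.2 s.
2. the battery is seated in the charger (horizontal distance between battery_centre and charger below 0.01 m and z of battery_centre in the frame of charger below 0.044 m and angle between battery_centre's own z axis and vertical below 0.08 rad and angle between the x axis of battery_centre and the x axis of charger, either way round below 0.3 rad), for 0.2 s.
At the end, for the whole second after the job is handed in: The battery is down on the floor of the charger's pocket (centre within 10 mm of the pocket's centre, upright, lengthwise); each bottle stands upright on the disc of its own colour, centre within 12 mm of the disc's; all released and at rest (all of step 2 and linear speed of each of battery, red_bottle, blue_bottle, yellow_bottle below 0.02 m/s and horizontal distance between red_bottle_centre and red_disc below 0.012 m and z of red_bottle_centre in the frame of red_disc below 0.058 m and angle between each of red_bottle_centre, blue_bottle_centre, yellow_bottle_centre's own z axis and vertical below 0.1 rad and horizontal distance between blue_bottle_centre and blue_disc below 0.012 m and z of blue_bottle_centre in the frame of blue_disc below 0.058 m and horizontal distance between yellow_bottle_centre and yellow_disc below 0.012 m and z of yellow_bottle_centre in the frame of yellow_disc below 0.058 m); the robot touches nothing.
It fails at once if the red bottle is knocked over (leans more than 35 degrees) (angle between red_bottle_centre's own z axis and vertical above 0.6 rad).
It fails at once if the blue bottle is knocked over (leans more than 35 degrees) (angle between blue_bottle_centre's own z axis and vertical above 0.6 rad).
It fails at once if the yellow bottle is knocked over (leans more than 35 degrees) (angle between yellow_bottle_centre's own z axis and vertical above 0.6 rad).
It fails at once if the roll of tape is pushed more than 25 mm (distance of tape_roll from where it was at the start of the episode above 0.025 m).
It also fails if it takes over 136 s, if anything falls off the work surface, if the arm or the gripper's body presses on something with over 40 N, if the wrist force passes 120 N, or if a joint passes its speed limit or range.

### The arm

A 6-joint arm with a two-finger parallel gripper is mounted at the origin on the work surface. World frame = base frame: x ahead of the robot, y to its left, z up, the work surface at z = 0. Lengths are in m, angles in degrees, forces in N, time in s.
With the tool pointing down it reaches from about 0.225 to 0.725 m from the base axis. Payload 3.1 kg.
Tool frame: the origin (TCP) lies at the centre of the arm's flange, where the gripper is bolted on; the fingertips stand ctrl.finger_overhang ahead of it and the grasp point (between the pads) lies 155 mm ahead of it (ctrl.finger_overhang is the distance from the TCP to the fingertips, in m); x points along the fingers, z is the direction in which the jaws open and shut, and the axes are right-handed (so a half turn about x gives the same grasp; the last joint's range is limited). The gripper opens to 85 mm and grips with 20 to 120 N. Pads are 22 mm wide; open, the fingers measure 114 mm over their backs; the gripper's body (76 mm by 85 mm) begins 54 mm behind the grasp point. The pads swing forward as they close: fully open they stand 13 mm farther back than shut.
Start: joints at [60.516, 2.75, 5.684, 92.934, 0, 82.678], TCP at [0.198, 0.486, 0.405] pointing down, gripper open.
Joint ranges: [-166.93, 166.93], [-56.73, 111.36], [-69.38, 81.34], [-121.58, 131.49], [-85.45, 84.26], [-180, 180]. Speed limits (degrees/s): [159.86, 159.86, 180, 180, 180, 180].

### API

Orientations are given as a 3x3 rotation matrix whose columns are the frame's x, y, z axes.
In Python, from cell import ctrl, imaging gives the robot as it stands.
- The arm moves only by the shell command python3 -m crank 'ROWS' [FORCE]. ROWS is JSON, a list of rows, each an object with "hand": the opening, from 0 (shut) to 1 (fully open); "linear": the shift along the tool's x, y, z in units of 0.5 m (1.0 is 0.5 m), a list of three; "angular": the turn, a rotation vector about the tool's x, y, z in units of 0.5 rad (1.0 is 0.5 rad), a list of three. In form: [{"hand": hand, "linear": [dx, dy, dz], "angular": [rx, ry, rz]}, ...]. A call has 1 to 12 rows; each row is the pose to reach, as a shift and turn from the pose commanded when the call began, along the tool's axes at that moment; what a row does not reach only later rows make up. A row lasts 1/12 s, in which the tool goes at most 41.7 mm and 7.16 degrees, less where a joint would pass 70% of its speed; a pose out of reach is approached as far as the arm can. A call with a number of a shift or a turn outside -1 to 1 is refused whole. A call with a gripper value outside its range is refused whole. The fingers move at their own pace and stop on an object; FORCE is the grip in N (left out, the last holds). Time passes only in rows, so rows that repeat a pose let the fingers close. It gives the time, the measured TCP pose, the force and the opening at its end, in the units of the state.
- ctrl.read_state(): the state, without advancing time (a new reading comes with each control period).
- imaging.get_image(name): name is "scene" or "top"; returns (picture, depth): 420x560x3 uint8, red, green, blue; 420x560 float32, m along the optical axis (not along the pixel's ray), 0 where there is no reading.
- imaging.camera_info(name): a dict with "intrinsics" (3x3 intrinsics, pixels), "eye" and "orientation" of the camera in the world. Camera axes: x right, y up, looking along -z (the intrinsics and any distortion apply to the point x, -y, -z); pixel columns grow to the right and rows downward; lengths in m; the calibration is good to about 2 mm. A picture is of the moment at which its call begins. camera_info takes no time and is no camera call.
- ctrl.close_job(): hands the job in, once; it reports no verdict.
The state is a dict: "time": time; "joint_pos": joint angles; "joint_vel": joint speeds; "joint_torque": joint torques, N m; "ee_pos": TCP position; "tool_rot": TCP orientation; "contact_force": force on the tool from outside, world axes, zero at the start; "moment": the same for the moment, N m; "width": finger opening in m.
Only numpy, scipy, OpenCV 4.12 (cv2) and the standard library are available. Lean on these libraries where they do the work, as an engineer would, in place of code of your own. Each camera call takes 0.05 s, during which the arm holds its last target.

## Working session

There is one attempt and no reset: what is moved stays moved. The work goes in short steps, Python scripts to look and compute and a shell command to move; the robot and the scene stay as the last step left them, time stands still between calls to the robot, and variables do not carry over. Pictures are saved under pics/ and viewed, and the job is handed in when it is done.

```bash
ls; mkdir -p pics; python3 - <<'E'
from cell import ctrl, imaging
import cv2
print(ctrl.read_state(), ctrl.finger_overhang)
for n in("scene","top"):
    p,d=imaging.get_image(n); cv2.imwrite(f"pics/{n}0.png",p[:,:,::-1]); print(imaging.camera_info(n))
    import numpy as np; np.savez(f"{n}0.npz",p=p,d=d)
E
```

```text
pics
{'time': 0.0, 'joint_pos': array([ 6.05166429e+01,  2.79201196e+00,  5.58999785e+00,  9.29324903e+01,
       -5.46825956e-04,  8.26781945e+01]), 'joint_vel': array([-0.03624424,  0.03873849, -0.05976669, -0.05895246, -0.0492634 ,
        0.08525539]), 'joint_torque': array([ 9.12204814e-05, -3.38777196e+01,  3.20017004e+01,  2.01727333e-02,
       -2.46315758e-04,  3.08277222e-06]), 'ee_pos': array([0.19794407, 0.48602789, 0.40351053]), 'tool_rot': array([[-1.14708368e-03, -9.26123764e-01,  3.77218050e-01],
       [-2.04822983e-03,  3.77219683e-01,  9.26121545e-01],
       [-9.99997244e-01,  2.89709646e-04, -2.32961686e-03]]), 'contact_force': array([-0.40895057,  0.60356997,  0.25822928]), 'moment': array([-0.02951758,  0.0213977 , -0.07280233]), 'width': 0.08508397132424021} 0.1734
{'intrinsics': array([[503.67595141,   0.        , 284.53585096],
       [  0.        , 503.67595141, 203.86802353],
       [  0.        ,   0.        ,   1.        ]]), 'eye': array([ 0.90656482, -0.54718339,  0.75920787]), 'orientation': array([[ 0.81592762, -0.4273968 ,  0.38935086],
       [ 0.57812724,  0.60962846, -0.54233019],
       [-0.00556918,  0.66759652,  0.74450243]])}
{'intrinsics': array([[528.03208512,   0.        , 277.63996851],
       [  0.        , 528.03208512, 205.96653047],
       [  0.        ,   0.        ,   1.        ]]), 'eye': array([ 0.39500553, -0.01357267,  1.13090955]), 'orientation': array([[ 0.00962151,  0.98877641, -0.14909268],
       [-0.99995044,  0.00913251, -0.00396414],
       [-0.00255806,  0.14912344,  0.98881528]])}
```

View pics/scene0.png

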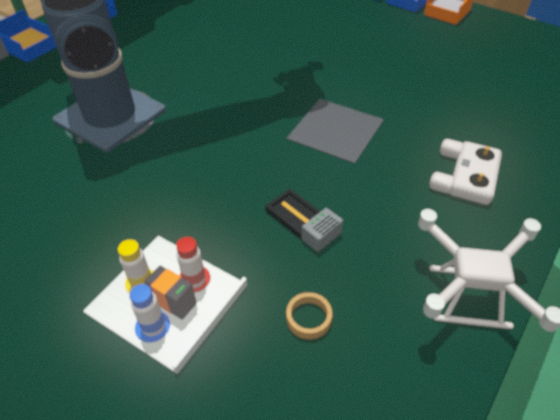

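View pics/top0.png

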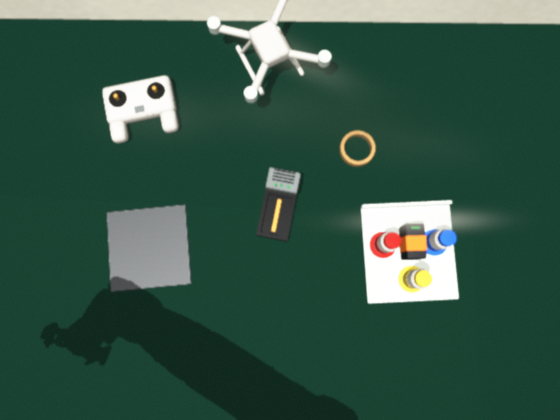

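```bash
cat > h.py <<'E'
import numpy as np, cv2
from cell import ctrl, imaging
def rays(n):
    c=imaging.camera_info(n);K=c["intrinsics"];return K,np.array(c["orientation"]),np.array(c["eye"])
def cloud(n,d):
    K,R,e=rays(n);v,u=np.mgrid[0:d.shape[0],0:d.shape[1]]
    P=np.stack([(u-K[0,2])/K[0,0]*d,-(v-K[1,2])/K[1,1]*d,-d],-1);return P@R.T+e
def atz(n,u,v,z):
    K,R,e=rays(n);r=R@np.array([(u-K[0,2])/K[0,0],-(v-K[1,2])/K[1,1],-1]);return e+r*(z-e[2])/r[2]
def pix(n,p):
    K,R,e=rays(n);q=R.T@(np.array(p)-e);return K[0,0]*q[0]/-q[2]+K[0,2],-K[1,1]*q[1]/-q[2]+K[1,2]
def circ(P):
    A=np.c_[P,np.ones(len(P))];s=np.linalg.lstsq(A,(P**2).sum(1),rcond=None)[0];c=s[:2]/2
    return c,np.sqrt(s[2]+c@c)
E
python3 - <<'E'
from h import *
for n in("top","scene"):
    z=np.load(n+"0.npz");p=z["p"];d=z["d"];C=cloud(n,d)
    hsv=cv2.cvtColor(p,cv2.COLOR_RGB2HSV);H,S,V=[hsv[...,i].astype(int) for i in range(3)]
    cols={"red":((H<5)|(H>172))&(S>150)&(V>90),"blue":(H>105)&(H<125)&(S>150)&(V>90),"yellow":(H>22)&(H<33)&(S>150)&(V>90),"orange":(H>8)&(H<20)&(S>150)&(V>90)}
    reg=(C[...,1]<-.1)&(C[...,0]>.2)&(C[...,0]<.6)
    for k,m in cols.items():
        m=m&reg&(d>0)
        top=m&(C[...,2]>.098)&(C[...,2]<.115) if k!="orange" else m
        lo=m&(C[...,2]<.015)
        for nm,q in(("cap",top),("disc",lo)):
            if q.sum()<5: print(n,k,nm,q.sum());continue
            P=C[q];mm=(P.min(0)+P.max(0))/2
            print(n,k,nm,q.sum(),"mid",mm.round(4),"ext",np.ptp(P,0).round(3),"med",np.median(P,0).round(4))
    # depth check
    print("table z", np.median(C[...,2][(abs(C[...,0]-.3)<.05)&(abs(C[...,1]+.05)<.03)]))
    sc=4
    u,v=map(int,pix(n,(.33,-.28,.05)));cr=p[v-60:v+75,u-80:u+80];cv2.imwrite(f"pics/{n}_tray.png",cv2.resize(cr[:,:,::-1],None,fx=5,fy=4.4));print(u,v)
    u,v=map(int,pix(n,(.40,0.01,.02)));cr=p[v-60:v+60,u-80:u+80];cv2.imwrite(f"pics/{n}_ch.png",cv2.resize(cr[:,:,::-1],None,fx=5,fy=5));print(u,v)
E
```

```text
top red cap 203 mid [ 0.4848 -0.2325  0.1051] ext [0.028 0.031 0.014] med [ 0.4847 -0.2327  0.1048]
top red disc 144 mid [ 0.4838 -0.2381  0.0072] ext [0.049 0.06  0.015] med [ 0.4718 -0.2195  0.0058]
top blue cap 204 mid [ 0.4901 -0.3407  0.1046] ext [0.027 0.031 0.013] med [ 0.4915 -0.3398  0.1051]
top blue disc 79 mid [ 0.4891 -0.3593  0.0051] ext [0.049 0.067 0.014] med [ 0.471 -0.342  0.005]
top yellow cap 120 mid [ 0.4122 -0.2899  0.1038] ext [0.027 0.029 0.01 ] med [ 0.4159 -0.2915  0.1051]
top yellow disc 50 mid [ 0.4127 -0.2881  0.0077] ext [0.048 0.03  0.014] med [ 0.427  -0.2872  0.0052]
top orange cap 180 mid [ 0.4828 -0.2875  0.0416] ext [0.033 0.041 0.056] med [ 0.4808 -0.2699  0.0638]
top orange disc 2
table z -0.00036507194427959355
411 319
267 283
scene red cap 242 mid [ 0.4845 -0.2361  0.1056] ext [0.031 0.031 0.008] med [ 0.4853 -0.2359  0.1063]
scene red disc 24 mid [ 0.4981 -0.2209  0.0067] ext [0.019 0.019 0.005] med [ 0.4991 -0.2177  0.0071]
scene blue cap 93 mid [ 0.4893 -0.3433  0.1063] ext [0.022 0.026 0.006] med [ 0.4866 -0.3436  0.1066]
scene blue disc 20 mid [ 0.4786 -0.364   0.0058] ext [0.014 0.01  0.004] med [ 0.4769 -0.3652  0.0067]
scene yellow cap 303 mid [ 0.4115 -0.2941  0.1039] ext [0.033 0.032 0.012] med [ 0.4136 -0.2954  0.1062]
scene yellow disc 44 mid [ 0.3618 -0.2768  0.0043] ext [0.101 0.087 0.011] med [ 0.3951 -0.312   0.0057]
scene orange cap 373 mid [ 0.4829 -0.2911  0.0647] ext [0.031 0.04  0.012] med [ 0.483  -0.2929  0.0669]
scene orange disc 0
table z 0.0006727258766318633
109 239
242 173
```

```bash
python3 - <<'E'
from h import *
for n in("top","scene"):
    z=np.load(n+"0.npz");p=z["p"];d=z["d"];C=cloud(n,d)
    u,v=map(int,pix(n,(.47,-.29,.05)));u=max(u,70);cr=p[v-60:v+60,u-70:u+70];cv2.imwrite(f"pics/{n}_tray2.png",cv2.resize(cr[:,:,::-1],None,fx=5,fy=5,interpolation=cv2.INTER_CUBIC));print(n,u-70,v-60)
    u,v=(278,205) if n=="top" else (305,220);cr=p[v-60:v+60,u-70:u+70];cv2.imwrite(f"pics/{n}_ch2.png",cv2.resize(cr[:,:,::-1],None,fx=5,fy=5,interpolation=cv2.INTER_CUBIC));print(n,u-70,v-60)
E
```

```text
top 344 189
top 208 145
scene 92 222
scene 235 160
```

View pics/top_tray2.png

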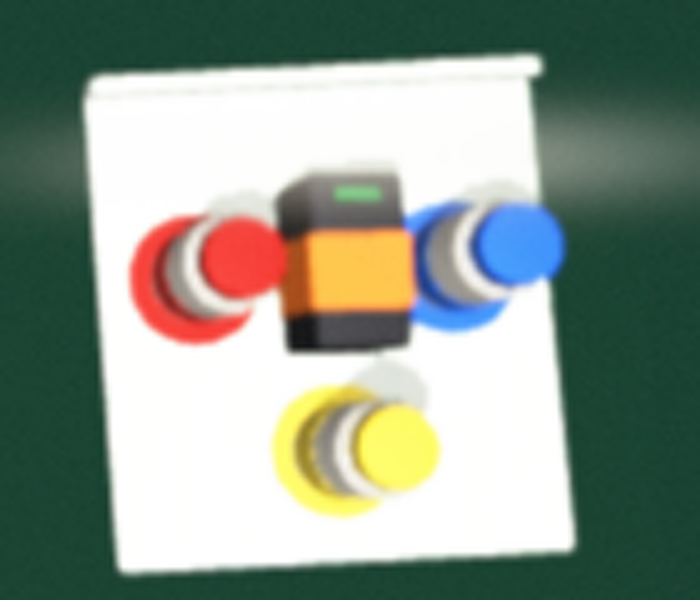

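View pics/scene_tray2.png

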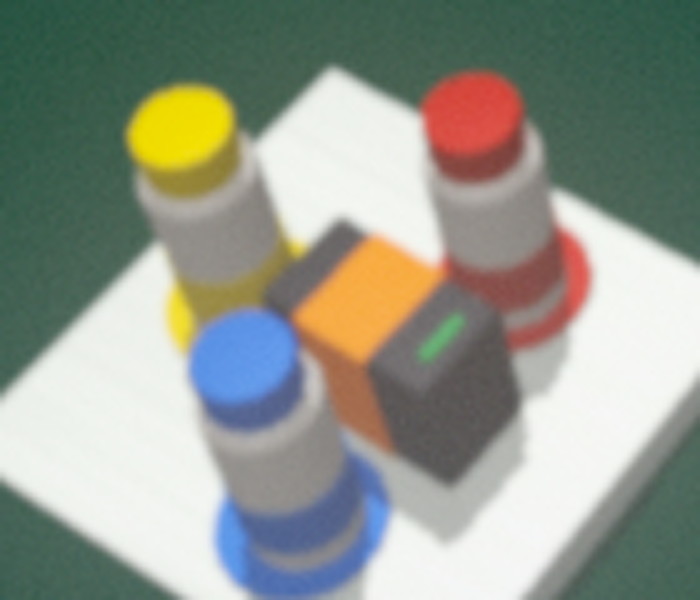

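View pics/top_ch2.png

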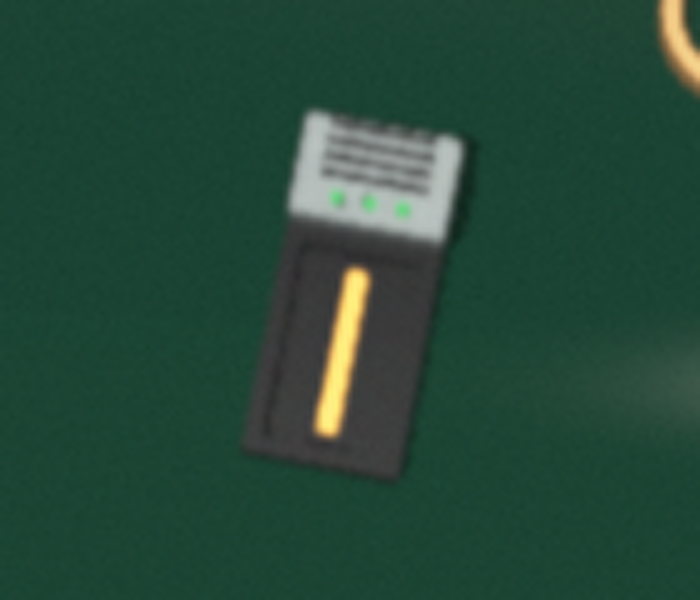

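View pics/scene_ch2.png

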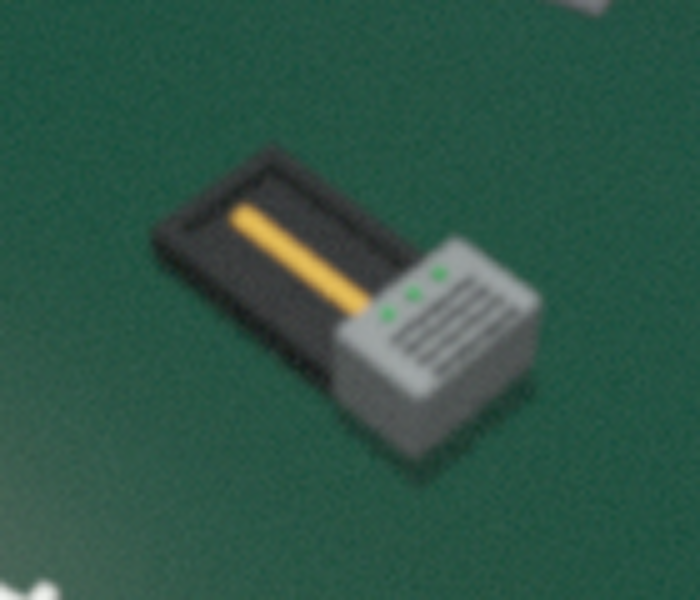

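```bash
python3 - <<'E'
from h import *
def f(n,L,off,z):
    return [atz(n,(U+.5)/5-.5+off[0],(V+.5)/5-.5+off[1],z)[:2].round(4) for U,V in L]
print("charger top near",*f("top",[(247,452),(402,478)],(208,145),.016))
print("block top",*f("top",[(307,112),(465,140),(442,240),(290,212)],(208,145),.04))
print("bar",*f("top",[(357,268),(327,437)],(208,145),.011))
print("scene near corners(top z.016)",*f("scene",[(152,230),(272,145)],(235,160),.016))
print("scene block",*f("scene",[(335,328),(420,397),(542,298),(457,237)],(235,160),.04))
print("scene bar start",*f("scene",[(238,208)],(235,160),.011))
print("tray",*f("top",[(88,95),(120,570),(573,548),(530,80)],(344,189),.004))
print("batt top",*f("top",[(300,180),(400,178),(411,347),(305,347)],(344,189),.066))
print("batt scene",*f("scene",[(345,222),(268,292),(410,388),(500,312)],(92,222),.066))
print("mat top",*[atz("top",u,v,.003)[:2].round(4) for u,v in[(107,211),(186,206),(190,285),(111,290)]])
print("mat sc",*[atz("scene",u,v,.003)[:2].round(4) for u,v in[(321,100),(383,124),(353,158),(289,129)]])
for n in("top","scene"):
    z=np.load(n+"0.npz");p=z["p"].astype(int);d=z["d"];C=cloud(n,d)
    # mat mask
    g=p.sum(2)/3;m=(np.abs(p-g[...,None]).max(2)<14)&(g>60)&(g<150)&(abs(C[...,0]-.38)<.16)&(abs(C[...,1]-.28)<.16)
    m=cv2.morphologyEx(m.astype(np.uint8),cv2.MORPH_OPEN,np.ones((3,3)))
    cs,_=cv2.findContours(m,0,1);c=max(cs,key=cv2.contourArea)
    W=np.array([atz(n,u,v,.003)[:2] for u,v in c[:,0]],np.float32);print(n,"mat",cv2.minAreaRect(W))
    # white tray points
    b=(C[...,2]>.055)&(C[...,2]<.075)&(abs(C[...,0]-.487)<.05)&(abs(C[...,1]+.29)<.022)
    print(n,"batt rect",cv2.minAreaRect(C[b][:,:2].astype(np.float32)),b.sum())
    t=(C[...,2]>.015)&(C[...,2]<.03)&(abs(C[...,0]-.58)<.08)&(abs(C[...,1]+.12)<.1)
    P=C[t];print("tape?",((P.min(0)+P.max(0))/2).round(3),np.ptp(P,0).round(3))
E
```

```text
charger top near [0.5005 0.034 ] [ 0.4901 -0.0317]
block top [0.6426 0.0099] [ 0.6311 -0.0569] [ 0.5882 -0.0474] [0.5996 0.0165]
bar [ 0.5808 -0.0118] [5.077e-01 3.000e-04]
scene near corners(top z.016) [ 0.4889 -0.0317] [0.5012 0.0335]
scene block [ 0.5869 -0.0484] [ 0.63   -0.0575] [0.642 0.008] [0.5998 0.0156]
scene bar start [0.5073 0.001 ]
tray [ 0.563  -0.1893] [ 0.3615 -0.1999] [ 0.3724 -0.3903] [ 0.5713 -0.38  ]
batt top [ 0.5197 -0.265 ] [ 0.5209 -0.3056] [ 0.4526 -0.3079] [ 0.4522 -0.2653]
batt scene [ 0.4553 -0.2744] [ 0.4544 -0.3088] [ 0.5174 -0.3084] [ 0.5216 -0.2709]
mat top [0.5507 0.3592] [0.5632 0.189 ] [0.3944 0.1745] [0.3824 0.341 ]
mat sc [0.3855 0.3369] [0.5548 0.3418] [0.5559 0.2001] [0.3843 0.2005]
top mat ((0.5030989050865173, 0.27041906118392944), (0.09063101559877396, 0.17283153533935547), 6.160110950469971)
top batt rect ((0.48824062943458557, -0.2888024151325226), (0.0714675560593605, 0.04177497327327728), 0.8765660524368286) 737
tape? [ 0.58  -0.12   0.022] [0.16  0.199 0.014]
scene mat ((0.4659446179866791, 0.2634715139865875), (0.16258683800697327, 0.1759648323059082), 5.429985046386719)
scene batt rect ((0.48686617612838745, -0.2905740737915039), (0.07366260141134262, 0.04151028394699097), 1.495768666267395) 1064
tape? [ 0.58  -0.12   0.022] [0.16  0.2   0.015]
```

```bash
cat > g.py <<'E'
import sys,numpy as np
from scipy.spatial.transform import Rotation as R
from cell import ctrl
# usage: g.py psi x y z [x y z ...]   (grasp point targets, 155 mm ahead of TCP)
s=ctrl.read_state();T=np.array(s["tool_rot"]);p=np.array(s["ee_pos"])
a=[float(v) for v in sys.argv[1:]];c,q=np.cos(np.radians(a[0])),np.sin(np.radians(a[0]))
z=np.array([c,q,0]);x=np.array([0,0,-1.]);W=np.c_[x,np.cross(z,x),z]
print("t",round(s["time"],2),"grasp",(p+.155*T[:,0]).round(4),"psi",np.degrees(np.arctan2(T[1,2],T[0,2])).round(2),"w",round(s["width"],4),"F",np.round(s["contact_force"],1),"j",np.round(s["joint_pos"],0))
print("ang",(R.from_matrix(T.T@W).as_rotvec()/.5).round(4))
for i in range(1,len(a),3):
    t=np.array(a[i:i+3])+[0,0,.155]
    L=T.T@(t-p)/.5;print("lin",L.round(4),"rows",round(np.linalg.norm(L)*.5/.0417,1))
E
python3 g.py 92.8 .305 .1 .25 .4115 -.2919 .2
```

```text
t 0.1 grasp [0.1978 0.4857 0.2486] psi 67.84 w 0.0854 F [ 0.7 -0.4  0. ] j [61.  3.  6. 93. -0. 83.]
ang [-0.8714 -0.0041 -0.0014]
lin [-0.0015 -0.4895 -0.6343] rows 9.6
lin [ 0.0997 -0.9825 -1.2796] rows 19.4
```

```bash
python3 -m crank '[{"hand":1,"linear":[0,-0.489,-0.634],"angular":[-0.871,0,0]},{"hand":1,"linear":[0,-0.489,-0.634],"angular":[-0.871,0,0]},{"hand":1,"linear":[0,-0.489,-0.634],"angular":[-0.871,0,0]},{"hand":1,"linear":[0,-0.489,-0.634],"angular":[-0.871,0,0]},{"hand":1,"linear":[0,-0.489,-0.634],"angular":[-0.871,0,0]},{"hand":1,"linear":[0,-0.489,-0.634],"angular":[-0.871,0,0]},{"hand":1,"linear":[0,-0.489,-0.634],"angular":[-0.871,0,0]},{"hand":1,"linear":[0,-0.489,-0.634],"angular":[-0.871,0,0]},{"hand":1,"linear":[0,-0.489,-0.634],"angular":[-0.871,0,0]},{"hand":1,"linear":[0,-0.489,-0.634],"angular":[-0.871,0,0]},{"hand":1,"linear":[0,-0.489,-0.634],"angular":[-0.871,0,0]},{"hand":1,"linear":[0,-0.489,-0.634],"angular":[-0.871,0,0]}]' 40; python3 g.py 92.8 .4115 -.2919 .2
```

```text
time: 1.1
ee_pos: [0.3051, 0.0989, 0.4043]
tool_rot: [[-0.001, -0.999, -0.043], [0.0, -0.043, 0.999], [-1.0, 0.001, 0.0]]
contact_force: [-0.5, -0.1, -0.6]
width: 0.0855
t 1.1 grasp [0.305  0.0989 0.2493] psi 92.45 w 0.0855 F [-0.5 -0.1 -0.6] j [  6. -28. -20.  98.   0.   3.]
ang [-0.0121  0.0007 -0.0013]
lin [ 0.0982 -0.1791 -0.79  ] rows 9.8
```

```bash
python3 -m crank '[{"hand":1,"linear":[0.098,-0.179,-0.79],"angular":[-0.012,0,0]},{"hand":1,"linear":[0.098,-0.179,-0.79],"angular":[-0.012,0,0]},{"hand":1,"linear":[0.098,-0.179,-0.79],"angular":[-0.012,0,0]},{"hand":1,"linear":[0.098,-0.179,-0.79],"angular":[-0.012,0,0]},{"hand":1,"linear":[0.098,-0.179,-0.79],"angular":[-0.012,0,0]},{"hand":1,"linear":[0.098,-0.179,-0.79],"angular":[-0.012,0,0]},{"hand":1,"linear":[0.098,-0.179,-0.79],"angular":[-0.012,0,0]},{"hand":1,"linear":[0.098,-0.179,-0.79],"angular":[-0.012,0,0]},{"hand":1,"linear":[0.098,-0.179,-0.79],"angular":[-0.012,0,0]},{"hand":1,"linear":[0.098,-0.179,-0.79],"angular":[-0.012,0,0]},{"hand":1,"linear":[0.098,-0.179,-0.79],"angular":[-0.012,0,0]},{"hand":1,"linear":[0.098,-0.179,-0.79],"angular":[-0.012,0,0]}]' 40; python3 g.py 92.8 .4115 -.2919 .064
```

```text
time: 2.1
ee_pos: [0.4147, -0.2895, 0.3539]
tool_rot: [[-0.002, -0.998, -0.055], [0.003, -0.055, 0.998], [-1.0, 0.002, 0.003]]
contact_force: [-0.1, 0.4, -0.4]
width: 0.0853
t 2.1 grasp [ 0.4143 -0.289   0.1989] psi 93.17 w 0.0853 F [-0.1  0.4 -0.4] j [-43.  -0.  -3.  87.   0. -46.]
ang [ 0.0129  0.0068 -0.0045]
lin [ 0.2697  0.006  -0.0053] rows 3.2
```

```bash
python3 - <<'E'
from h import *
p,d=imaging.get_image("scene");cv2.imwrite("pics/s1.png",cv2.resize(p[180:390,30:310,::-1],None,fx=2.5,fy=2.5))
E
```

```text
(no output)
```

View pics/s1.png

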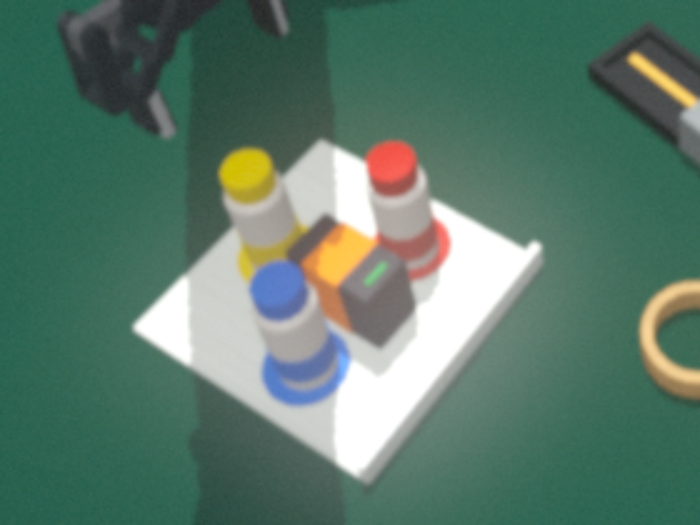

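```bash
python3 g.py 92.8 .4115 -.2919 .064
```

```text
t 2.15 grasp [ 0.4142 -0.2881  0.1997] psi 93.24 w 0.0852 F [-0.   0.2  0. ] j [-42.  -0.  -3.  87.   0. -46.]
ang [ 0.0152  0.0056 -0.0031]
lin [ 0.2713  0.0058 -0.0071] rows 3.3
```

```bash
python3 -m crank '[{"hand":1,"linear":[0.08,0.006,-0.007],"angular":[0.015,0.005,-0.003]},{"hand":1,"linear":[0.13,0.006,-0.007],"angular":[0.015,0.005,-0.003]},{"hand":1,"linear":[0.18,0.006,-0.007],"angular":[0.015,0.005,-0.003]},{"hand":1,"linear":[0.23,0.006,-0.007],"angular":[0.015,0.005,-0.003]},{"hand":1,"linear":[0.271,0.006,-0.007],"angular":[0.015,0.005,-0.003]},{"hand":1,"linear":[0.271,0.006,-0.007],"angular":[0.015,0.005,-0.003]},{"hand":1,"linear":[0.271,0.006,-0.007],"angular":[0.015,0.005,-0.003]},{"hand":1,"linear":[0.271,0.006,-0.007],"angular":[0.015,0.005,-0.003]}]' 40; python3 g.py 92.8 .4115 -.2919 .064
python3 - <<'E'
from h import *
p,d=imaging.get_image("scene");cv2.imwrite("pics/s2.png",cv2.resize(p[180:390,30:310,::-1],None,fx=2.5,fy=2.5))
E
```

```text
time: 2.82
ee_pos: [0.4116, -0.2926, 0.222]
tool_rot: [[0.003, -0.999, -0.049], [-0.004, -0.049, 0.999], [-1.0, -0.003, -0.004]]
contact_force: [0.5, 0.3, -0.2]
width: 0.0852
t 2.82 grasp [ 0.4121 -0.2932  0.067 ] psi 92.82 w 0.0852 F [ 0.5  0.3 -0.2] j [-43.   2. -16.  72.  -0. -46.]
ang [ 0.0007 -0.0081  0.0066]
lin [0.006  0.0001 0.0014] rows 0.1
```

View pics/s2.png

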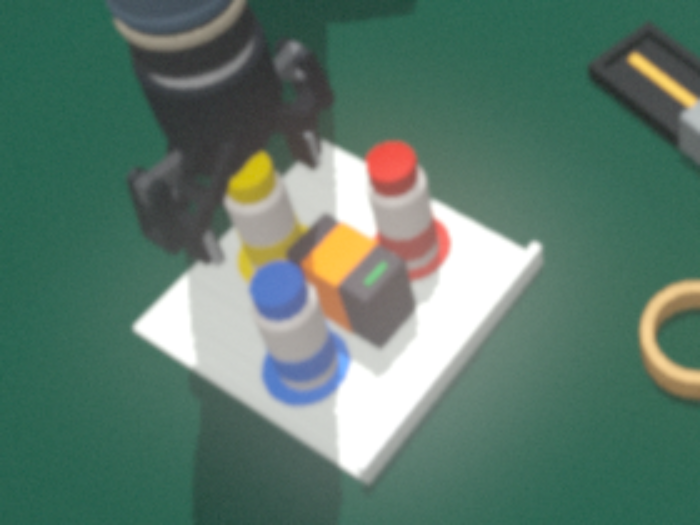

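```bash
python3 -m crank '[{"hand":0,"linear":[0.006,0,0],"angular":[0,-0.006,0.005]},{"hand":0,"linear":[0.006,0,0],"angular":[0,-0.006,0.005]},{"hand":0,"linear":[0.006,0,0],"angular":[0,-0.006,0.005]},{"hand":0,"linear":[0.006,0,0],"angular":[0,-0.006,0.005]},{"hand":0,"linear":[0.006,0,0],"angular":[0,-0.006,0.005]},{"hand":0,"linear":[0.006,0,0],"angular":[0,-0.006,0.005]},{"hand":0,"linear":[0.006,0,0],"angular":[0,-0.006,0.005]},{"hand":0,"linear":[0.006,0,0],"angular":[0,-0.006,0.005]}]' 40; python3 g.py 92.8 .4115 -.2919 .19 .36 -.02 .19 .43 .264 .19
```

```text
time: 3.53
ee_pos: [0.4109, -0.2936, 0.2179]
tool_rot: [[-0.0, -0.999, -0.047], [-0.0, -0.047, 0.999], [-1.0, 0.0, -0.0]]
contact_force: [0.1, 1.2, 4.9]
width: 0.039
t 3.53 grasp [ 0.4109 -0.2936  0.0629] psi 92.7 w 0.039 F [0.1 1.2 4.9] j [-43.   2. -16.  71.  -0. -46.]
ang [-0.0035 -0.     -0.0003]
lin [-0.2541 -0.0013  0.0034] rows 3.0
lin [-0.2541  0.076   0.5514] rows 7.3
lin [-0.2542 -0.0906  1.1122] rows 13.7
```

```bash
python3 -m crank '[{"hand":0,"linear":[-0.08,0,0],"angular":[0,0,0]},{"hand":0,"linear":[-0.16,0,0],"angular":[0,0,0]},{"hand":0,"linear":[-0.254,0,0],"angular":[0,0,0]},{"hand":0,"linear":[-0.254,0,0.05],"angular":[0,0,0]},{"hand":0,"linear":[-0.254,0.02,0.13],"angular":[0,0,0]},{"hand":0,"linear":[-0.254,0.03,0.21],"angular":[0,0,0]},{"hand":0,"linear":[-0.254,0.04,0.29],"angular":[0,0,0]},{"hand":0,"linear":[-0.254,0.05,0.37],"angular":[0,0,0]},{"hand":0,"linear":[-0.254,0.06,0.45],"angular":[0,0,0]},{"hand":0,"linear":[-0.254,0.076,0.53],"angular":[0,0,0]},{"hand":0,"linear":[-0.254,0.076,0.551],"angular":[0,0,0]},{"hand":0,"linear":[-0.254,0.076,0.551],"angular":[0,0,0]}]' 40; python3 g.py 92.8 .427 .264 .19 .427 .264 .0605
```

```text
time: 4.53
ee_pos: [0.359, -0.0177, 0.3435]
tool_rot: [[-0.002, -0.999, -0.052], [0.001, -0.052, 0.999], [-1.0, 0.002, 0.001]]
contact_force: [-0.4, -0.1, -1.0]
width: 0.0389
t 4.53 grasp [ 0.3587 -0.0175  0.1885] psi 92.99 w 0.0389 F [-0.4 -0.1 -1. ] j [-14. -23. -23.  90.   0. -17.]
ang [ 0.0068  0.0028 -0.004 ]
lin [-0.0025 -0.1653  0.5556] rows 7.0
lin [ 0.2565 -0.1658  0.5552] rows 7.6
```

```bash
python3 -m crank '[{"hand":0,"linear":[0,-0.02,0.07],"angular":[0.006,0.002,-0.003]},{"hand":0,"linear":[0,-0.04,0.14],"angular":[0.006,0.002,-0.003]},{"hand":0,"linear":[0,-0.07,0.22],"angular":[0.006,0.002,-0.003]},{"hand":0,"linear":[0,-0.09,0.3],"angular":[0.006,0.002,-0.003]},{"hand":0,"linear":[0,-0.11,0.38],"angular":[0.006,0.002,-0.003]},{"hand":0,"linear":[0,-0.14,0.46],"angular":[0.006,0.002,-0.003]},{"hand":0,"linear":[0,-0.16,0.53],"angular":[0.006,0.002,-0.003]},{"hand":0,"linear":[0,-0.165,0.555],"angular":[0.006,0.002,-0.003]},{"hand":0,"linear":[0.08,-0.165,0.555],"angular":[0.006,0.002,-0.003]},{"hand":0,"linear":[0.15,-0.165,0.555],"angular":[0.006,0.002,-0.003]},{"hand":0,"linear":[0.19,-0.165,0.555],"angular":[0.006,0.002,-0.003]},{"hand":0,"linear":[0.19,-0.165,0.555],"angular":[0.006,0.002,-0.003]}]' 40; python3 g.py 92.8 .427 .264 .0605
```

```text
time: 5.53
ee_pos: [0.4269, 0.2589, 0.2423]
tool_rot: [[-0.011, -0.999, -0.043], [-0.007, -0.043, 0.999], [-1.0, 0.012, -0.006]]
contact_force: [-1.1, -0.1, -2.3]
width: 0.039
t 5.53 grasp [0.4251 0.2579 0.0873] psi 92.47 w 0.039 F [-1.1 -0.1 -2.3] j [ 24.   1. -15.  75.  -0.  21.]
ang [-0.0115 -0.0124 -0.0234]
lin [ 0.0534 -0.0013  0.0105] rows 0.7
```

```bash
python3 -m crank '[{"hand":0,"linear":[0.025,0,0],"angular":[0,0,0]},{"hand":0,"linear":[0.025,0,0],"angular":[0,0,0]},{"hand":0,"linear":[0.025,0,0],"angular":[0,0,0]},{"hand":0,"linear":[0.025,0,0],"angular":[0,0,0]}]' 40; python3 g.py 92.8 .427 .264 .0605
```

```text
time: 5.87
ee_pos: [0.43, 0.2607, 0.2385]
tool_rot: [[0.003, -0.999, -0.043], [0.0, -0.043, 0.999], [-1.0, -0.003, 0.0]]
contact_force: [-0.3, 1.0, -1.0]
width: 0.039
t 5.87 grasp [0.4304 0.2608 0.0835] psi 92.48 w 0.039 F [-0.3  1.  -1. ] j [ 24.   1. -15.  74.  -0.  21.]
ang [-0.0112  0.0001  0.0052]
lin [0.046  0.0058 0.0068] rows 0.6
```

```bash
python3 -m crank '[{"hand":0,"linear":[0.015,0.003,0.003],"angular":[-0.011,0,0.005]},{"hand":0,"linear":[0.03,0.005,0.006],"angular":[-0.011,0,0.005]},{"hand":0,"linear":[0.043,0.005,0.006],"angular":[-0.011,0,0.005]},{"hand":0,"linear":[0.043,0.005,0.006],"angular":[-0.011,0,0.005]},{"hand":0,"linear":[0.043,0.005,0.006],"angular":[-0.011,0,0.005]}]' 40; python3 g.py 92.8 .427 .264 .0605
```

```text
time: 6.28
ee_pos: [0.4262, 0.2639, 0.2149]
tool_rot: [[-0.003, -0.999, -0.05], [-0.001, -0.05, 0.999], [-1.0, 0.003, -0.001]]
contact_force: [-0.6, 0.3, -0.9]
width: 0.039
t 6.28 grasp [0.4258 0.2637 0.0599] psi 92.87 w 0.039 F [-0.6  0.3 -0.9] j [ 24.   2. -17.  71.   0.  21.]
ang [ 0.0024 -0.0021 -0.0056]
lin [-0.0013 -0.0016  0.0001] rows 0.0
```

```bash
python3 -m crank '[{"hand":0,"linear":[0.003,0,0],"angular":[0,0,0]},{"hand":0,"linear":[0.003,0,0],"angular":[0,0,0]},{"hand":0.9,"linear":[0.003,0,0],"angular":[0,0,0]},{"hand":0.9,"linear":[0.003,0,0],"angular":[0,0,0]},{"hand":0.9,"linear":[0.003,0,0],"angular":[0,0,0]},{"hand":0.9,"linear":[0.003,0,0],"angular":[0,0,0]},{"hand":0.9,"linear":[0.003,0,0],"angular":[0,0,0]},{"hand":0.9,"linear":[0.003,0,0],"angular":[0,0,0]}]' 40; python3 g.py 2.8 .427 .264 .2 .45 .02 .2 .4847 -.2345 .2 
```

```text
time: 6.95
ee_pos: [0.4265, 0.2639, 0.2138]
tool_rot: [[-0.002, -0.999, -0.05], [-0.001, -0.05, 0.999], [-1.0, 0.002, -0.001]]
contact_force: [-0.7, 0.0, -0.3]
width: 0.077
t 6.95 grasp [0.4262 0.2637 0.0588] psi 92.85 w 0.077 F [-0.7  0.  -0.3] j [ 24.   2. -17.  71.   0.  21.]
ang [ 3.1432e+00 -4.3000e-03 -2.4000e-03]
lin [-2.824e-01 -4.000e-04  1.000e-04] rows 3.4
lin [-0.2821 -0.0221 -0.4896] rows 6.8
lin [-0.2819 -0.0662 -1.0014] rows 12.5
```

```bash
python3 -m crank '[{"hand":0.9,"linear":[-0.08,0,0],"angular":[0,0,0]},{"hand":0.9,"linear":[-0.16,0,0],"angular":[0,0,0]},{"hand":0.9,"linear":[-0.24,0,0],"angular":[0,0,0]},{"hand":0.9,"linear":[-0.282,0,-0.08],"angular":[0.25,0,0]},{"hand":0.9,"linear":[-0.282,0,-0.16],"angular":[0.5,0,0]},{"hand":0.9,"linear":[-0.282,0,-0.24],"angular":[0.75,0,0]},{"hand":0.9,"linear":[-0.282,0,-0.32],"angular":[1,0,0]},{"hand":0.9,"linear":[-0.282,0,-0.4],"angular":[1,0,0]},{"hand":0.9,"linear":[-0.282,-0.01,-0.48],"angular":[1,0,0]}]' 40; python3 g.py 2.8 .4847 -.2345 .2 
```

```text
time: 7.7
ee_pos: [0.4429, 0.0229, 0.3554]
tool_rot: [[-0.001, -0.9, 0.435], [-0.001, 0.435, 0.9], [-1.0, 0.001, -0.001]]
contact_force: [1.8, 0.2, -1.1]
width: 0.0773
t 7.7 grasp [0.4427 0.0228 0.2004] psi 64.22 w 0.0773 F [ 1.8  0.2 -1.1] j [ -6. -10. -12.  88.  -0.  20.]
ang [ 2.1439e+00 -3.0000e-03 -6.0000e-04]
lin [ 0.0011 -0.2991 -0.4272] rows 6.3
```

```bash
python3 -m crank '[{"hand":0.9,"linear":[0,-0.15,-0.21],"angular":[1,0,0]},{"hand":0.9,"linear":[0,-0.15,-0.21],"angular":[1,0,0]},{"hand":0.9,"linear":[0,-0.15,-0.21],"angular":[1,0,0]},{"hand":0.9,"linear":[0,-0.15,-0.21],"angular":[1,0,0]}]' 40; python3 g.py 2.8 .4847 -.2345 .2 
```

```text
time: 8.03
ee_pos: [0.4661, -0.1085, 0.3548]
tool_rot: [[-0.001, -0.57, 0.821], [-0.005, 0.821, 0.57], [-1.0, -0.003, -0.003]]
contact_force: [0.6, -0.3, 1.2]
width: 0.0766
t 8.03 grasp [ 0.466  -0.1092  0.1998] psi 34.78 w 0.0766 F [ 0.6 -0.3  1.2] j [-21.  -5.  -7.  87.  -0.  34.]
ang [ 1.1164 -0.0048  0.0082]
lin [ 0.0008 -0.2283 -0.1133] rows 3.1
```

```bash
python3 -m crank '[{"hand":0.9,"linear":[0,-0.228,-0.113],"angular":[1,0,0]},{"hand":0.9,"linear":[0,-0.228,-0.113],"angular":[1,0,0]},{"hand":0.9,"linear":[0,-0.228,-0.113],"angular":[1,0,0]},{"hand":0.9,"linear":[0,-0.228,-0.113],"angular":[1,0,0]},{"hand":0.9,"linear":[0,-0.228,-0.113],"angular":[1,0,0]}]' 40; python3 g.py 2.8 .4847 -.2345 .2 
```

```text
time: 8.45
ee_pos: [0.4858, -0.2307, 0.3543]
tool_rot: [[-0.003, -0.114, 0.993], [-0.0, 0.993, 0.114], [-1.0, 0.0, -0.003]]
contact_force: [-0.6, 0.1, 0.7]
width: 0.0769
t 8.45 grasp [ 0.4853 -0.2307  0.1993] psi 6.56 w 0.0769 F [-0.6  0.1  0.7] j [-33.   4.   2.  87.  -0.  51.]
ang [ 0.1311 -0.0057 -0.0004]
lin [-0.0014 -0.0073 -0.003 ] rows 0.1
```

```bash
python3 - <<'E'
from h import *
p,d=imaging.get_image("scene");cv2.imwrite("pics/s3.png",p[:,:,::-1])
E
python3 g.py 2.8 .4847 -.2345 .12 .4847 -.2345 .064
```

```text
t 8.5 grasp [ 0.4852 -0.2291  0.1996] psi 6.93 w 0.0767 F [-0.3  0.  -0.9] j [-32.   4.   2.  87.  -0.  51.]
ang [ 0.1442 -0.0057 -0.0016]
lin [ 0.1592 -0.0104 -0.0027] rows 1.9
lin [ 0.2712 -0.0105 -0.0024] rows 3.3
```

View pics/s3.png

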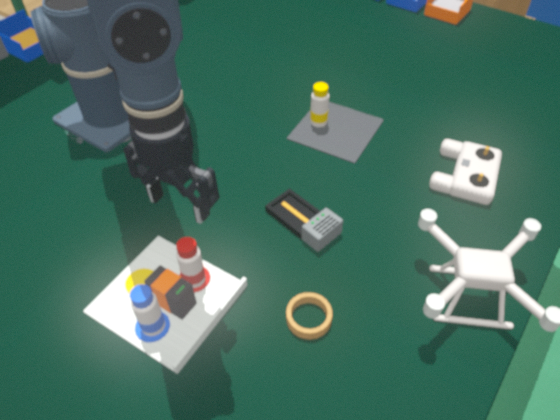

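```bash
python3 -m crank '[{"hand":0.9,"linear":[0.05,-0.01,-0.003],"angular":[0.14,-0.005,0]},{"hand":0.9,"linear":[0.1,-0.01,-0.003],"angular":[0.14,-0.005,0]},{"hand":0.9,"linear":[0.16,-0.01,-0.003],"angular":[0.14,-0.005,0]},{"hand":0.9,"linear":[0.22,-0.01,-0.003],"angular":[0.14,-0.005,0]},{"hand":0.9,"linear":[0.265,-0.01,-0.003],"angular":[0.14,-0.005,0]},{"hand":0.9,"linear":[0.265,-0.01,-0.003],"angular":[0.14,-0.005,0]},{"hand":0.9,"linear":[0.265,-0.01,-0.003],"angular":[0.14,-0.005,0]}]' 40; python3 g.py 2.8 .4847 -.2345 .064
python3 - <<'E'
from h import *
p,d=imaging.get_image("scene");cv2.imwrite("pics/s4.png",cv2.resize(p[180:390,30:310,::-1],None,fx=2.5,fy=2.5))
p,d=imaging.get_image("top");cv2.imwrite("pics/t4.png",p[:,:,::-1])
E
```

```text
time: 9.08
ee_pos: [0.4839, -0.2317, 0.2215]
tool_rot: [[-0.003, -0.054, 0.999], [0.002, 0.999, 0.054], [-1.0, 0.002, -0.003]]
contact_force: [0.3, 0.1, 0.0]
width: 0.0768
t 9.08 grasp [ 0.4835 -0.2314  0.0665] psi 3.11 w 0.0768 F [0.3 0.1 0. ] j [-33.   7. -11.  72.   0.  54.]
ang [ 0.0109 -0.0051 -0.0044]
lin [ 0.005  -0.0057  0.0012] rows 0.1
```

View pics/s4.png

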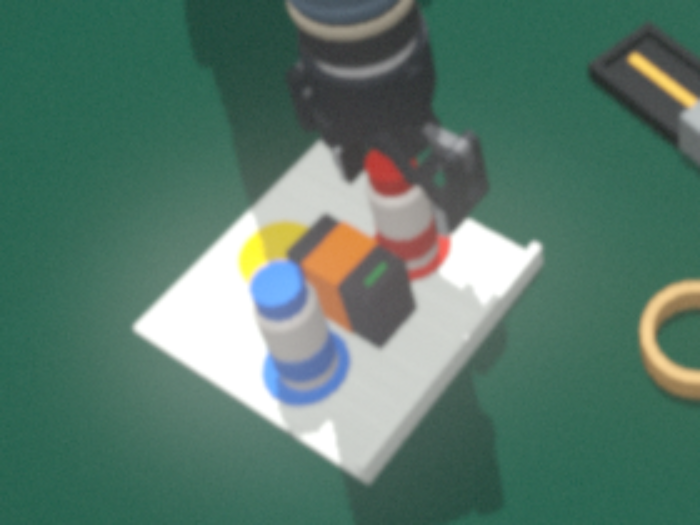

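View pics/t4.png

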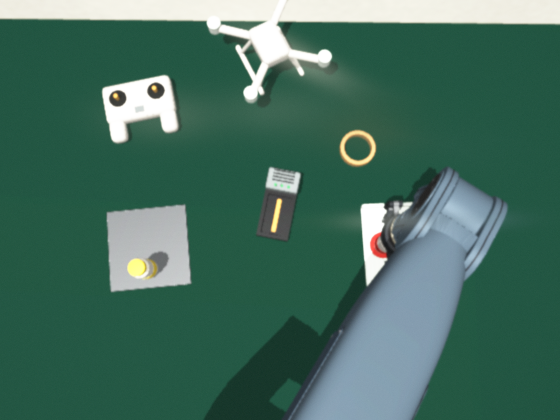

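```bash
python3 -m crank '[{"hand":0.9,"linear":[0.005,-0.006,0.001],"angular":[0.01,-0.005,0]},{"hand":0.9,"linear":[0.005,-0.006,0.001],"angular":[0.01,-0.005,0]},{"hand":0,"linear":[0.005,-0.006,0.001],"angular":[0.01,-0.005,0]},{"hand":0,"linear":[0.005,-0.006,0.001],"angular":[0.01,-0.005,0]},{"hand":0,"linear":[0.005,-0.006,0.001],"angular":[0.01,-0.005,0]},{"hand":0,"linear":[0.005,-0.006,0.001],"angular":[0.01,-0.005,0]},{"hand":0,"linear":[0.005,-0.006,0.001],"angular":[0.01,-0.005,0]},{"hand":0,"linear":[0.005,-0.006,0.001],"angular":[0.01,-0.005,0]},{"hand":0,"linear":[0.005,-0.006,0.001],"angular":[0.01,-0.005,0]}]' 40; python3 g.py 4.2 .4847 -.2345 .19 .46 0 .19 .498 .319 .19 .505 .220 .19
python3 - <<'E'
from h import *
p,d=imaging.get_image("scene");C=cloud("scene",d)
hsv=cv2.cvtColor(p,cv2.COLOR_RGB2HSV);H,S,V=[hsv[...,i].astype(int) for i in range(3)]
m=(H>20)&(H<35)&(S>140)&(V>80)&(C[...,1]<-.2)&(abs(C[...,2])<.02);P=C[m];print("yellow disc",P.min(0),P.max(0),np.median(P,0),m.sum())
m=(H>20)&(H<35)&(S>140)&(V>80)&(C[...,1]>.1)&(C[...,2]>.09);P=C[m];print("yellow cap",(P.min(0)+P.max(0))/2,m.sum())
E
```

```text
time: 9.93
ee_pos: [0.4854, -0.2366, 0.2208]
tool_rot: [[0.003, -0.045, 0.999], [-0.001, 0.999, 0.045], [-1.0, -0.001, 0.003]]
contact_force: [-0.9, 0.3, 4.9]
width: 0.0391
t 9.93 grasp [ 0.4859 -0.2368  0.0658] psi 2.6 w 0.0391 F [-0.9  0.3  4.9] j [-33.   7. -11.  72.   0.  54.]
ang [-0.0558  0.0067  0.0023]
lin [-0.2484  0.0041 -0.0004] rows 3.0
lin [-0.249   0.4748 -0.0284] rows 6.4
lin [-0.2494  1.1087  0.0764] rows 13.7
lin [-0.2491  0.9103  0.0814] rows 11.4
yellow disc [ 0.38653421 -0.31971231  0.00348591] [ 0.41513132 -0.2692201   0.01028208] [ 0.40066504 -0.29266114  0.00673876] 260
yellow cap [0.42707433 0.26193438 0.0982478 ] 171
```

```bash
python3 -m crank '[{"hand":0,"linear":[-0.08,0,0],"angular":[0,0,0]},{"hand":0,"linear":[-0.16,0,0],"angular":[0,0,0]},{"hand":0,"linear":[-0.249,0.02,0],"angular":[0,0,0]},{"hand":0,"linear":[-0.249,0.1,0],"angular":[-0.02,0,0]},{"hand":0,"linear":[-0.249,0.18,0],"angular":[-0.05,0,0]},{"hand":0,"linear":[-0.249,0.26,0],"angular":[-0.05,0,0]},{"hand":0,"linear":[-0.249,0.34,0.01],"angular":[-0.05,0,0]},{"hand":0,"linear":[-0.249,0.42,0.02],"angular":[-0.05,0,0]},{"hand":0,"linear":[-0.249,0.5,0.03],"angular":[-0.05,0,0]},{"hand":0,"linear":[-0.249,0.58,0.04],"angular":[-0.05,0,0]},{"hand":0,"linear":[-0.249,0.66,0.05],"angular":[-0.05,0,0]},{"hand":0,"linear":[-0.249,0.72,0.05],"angular":[-0.05,0,0]}]' 40; python3 g.py 4.2 .498 .319 .19 .498 .319 .085
```

```text
time: 10.98
ee_pos: [0.4934, 0.1274, 0.3433]
tool_rot: [[0.002, -0.072, 0.997], [0.001, 0.997, 0.072], [-1.0, 0.001, 0.002]]
contact_force: [0.3, 0.1, -0.8]
width: 0.039
t 10.98 grasp [0.4937 0.1276 0.1883] psi 4.15 w 0.039 F [ 0.3  0.1 -0.8] j [ 7.  0. -4. 86.  0. 93.]
ang [-0.0018  0.0043 -0.0022]
lin [-0.0029  0.3816  0.0369] rows 4.6
lin [0.2071 0.3813 0.0365] rows 5.2
```

```bash
python3 -m crank '[{"hand":0,"linear":[0,0.08,0.005],"angular":[0,0.002,0]},{"hand":0,"linear":[0,0.16,0.015],"angular":[0,0.002,0]},{"hand":0,"linear":[0,0.24,0.025],"angular":[0,0.002,0]},{"hand":0,"linear":[0,0.32,0.035],"angular":[0,0.002,0]},{"hand":0,"linear":[0.01,0.381,0.037],"angular":[0,0.002,0]},{"hand":0,"linear":[0.07,0.381,0.037],"angular":[0,0.002,0]},{"hand":0,"linear":[0.14,0.381,0.037],"angular":[0,0.002,0]},{"hand":0,"linear":[0.19,0.381,0.037],"angular":[0,0.002,0]},{"hand":0,"linear":[0.2,0.381,0.037],"angular":[0,0.002,0]},{"hand":0,"linear":[0.2,0.381,0.037],"angular":[0,0.002,0]},{"hand":0,"linear":[0.2,0.381,0.037],"angular":[0,0.002,0]}]' 40; python3 g.py 4.2 .498 .319 .0625
```

```text
time: 11.9
ee_pos: [0.499, 0.3156, 0.2447]
tool_rot: [[0.002, -0.07, 0.998], [-0.0, 0.998, 0.07], [-1.0, -0.0, 0.002]]
contact_force: [-0.5, 0.5, -0.6]
width: 0.0391
t 11.9 grasp [0.4993 0.3156 0.0897] psi 4.03 w 0.0391 F [-0.5  0.5 -0.6] j [ 26.  14.  -0.  76.  -0. 112.]
ang [-0.006   0.0034  0.0007]
lin [ 0.0544  0.0069 -0.0016] rows 0.7
```

```bash
python3 -m crank '[{"hand":0,"linear":[0.02,0.006,0],"angular":[0,0.002,0]},{"hand":0,"linear":[0.04,0.006,0],"angular":[0,0.002,0]},{"hand":0,"linear":[0.052,0.006,0],"angular":[0,0.002,0]},{"hand":0,"linear":[0.052,0.006,0],"angular":[0,0.002,0]},{"hand":0,"linear":[0.052,0.006,0],"angular":[0,0.002,0]}]' 40; python3 g.py 4.2 .498 .319 .0625
```

```text
time: 12.32
ee_pos: [0.4987, 0.3185, 0.2184]
tool_rot: [[0.001, -0.07, 0.998], [-0.001, 0.998, 0.07], [-1.0, -0.001, 0.001]]
contact_force: [-0.5, 0.3, -0.5]
width: 0.0391
t 12.32 grasp [0.4988 0.3184 0.0634] psi 4.03 w 0.0391 F [-0.5  0.3 -0.5] j [ 26.  15.  -2.  73.  -0. 112.]
ang [-0.0058  0.0015  0.0013]
lin [ 0.0018  0.001  -0.0013] rows 0.0
```

```bash
python3 -m crank '[{"hand":0,"linear":[0.002,0,0],"angular":[0,0,0]},{"hand":0,"linear":[0.003,0,0],"angular":[0,0,0]},{"hand":0.9,"linear":[0.003,0,0],"angular":[0,0,0]},{"hand":0.9,"linear":[0.003,0,0],"angular":[0,0,0]},{"hand":0.9,"linear":[0.003,0,0],"angular":[0,0,0]},{"hand":0.9,"linear":[0.003,0,0],"angular":[0,0,0]},{"hand":0.9,"linear":[0.003,0,0],"angular":[0,0,0]},{"hand":0.9,"linear":[0.003,0,0],"angular":[0,0,0]}]' 40; python3 g.py 2.8 .498 .319 .2 .49 .02 .2 .4901 -.3435 .2 
```

```text
time: 12.98
ee_pos: [0.4988, 0.3186, 0.217]
tool_rot: [[0.001, -0.07, 0.998], [-0.0, 0.998, 0.07], [-1.0, -0.0, 0.001]]
contact_force: [-0.3, -0.0, -0.9]
width: 0.0765
t 12.98 grasp [0.4989 0.3186 0.062 ] psi 4.04 w 0.0765 F [-0.3 -0.  -0.9] j [ 26.  15.  -2.  73.  -0. 112.]
ang [0.0432 0.0021 0.0009]
lin [-0.2759  0.0007 -0.0012] rows 3.3
lin [-0.2757 -0.5947 -0.0593] rows 7.9
lin [-0.2754 -1.3199 -0.1103] rows 16.2
```

```bash
python3 -m crank '[{"hand":0.9,"linear":[-0.08,0,0],"angular":[0,0,0]},{"hand":0.9,"linear":[-0.16,0,0],"angular":[0,0,0]},{"hand":0.9,"linear":[-0.24,0,0],"angular":[0.02,0,0]},{"hand":0.9,"linear":[-0.275,-0.08,0],"angular":[0.04,0,0]},{"hand":0.9,"linear":[-0.275,-0.16,-0.01],"angular":[0.04,0,0]},{"hand":0.9,"linear":[-0.275,-0.24,-0.02],"angular":[0.04,0,0]},{"hand":0.9,"linear":[-0.275,-0.32,-0.03],"angular":[0.04,0,0]},{"hand":0.9,"linear":[-0.275,-0.4,-0.04],"angular":[0.04,0,0]},{"hand":0.9,"linear":[-0.275,-0.48,-0.05],"angular":[0.04,0,0]},{"hand":0.9,"linear":[-0.275,-0.56,-0.06],"angular":[0.04,0,0]},{"hand":0.9,"linear":[-0.275,-0.64,-0.07],"angular":[0.04,0,0]},{"hand":0.9,"linear":[-0.275,-0.72,-0.07],"angular":[0.04,0,0]}]' 40; python3 g.py 2.8 .4901 -.3435 .2 
```

```text
time: 13.98
ee_pos: [0.4881, -0.0446, 0.3551]
tool_rot: [[0.001, -0.051, 0.999], [-0.0, 0.999, 0.051], [-1.0, -0.001, 0.001]]
contact_force: [1.5, 0.5, 0.1]
width: 0.0769
t 13.98 grasp [ 0.4883 -0.0447  0.2001] psi 2.9 w 0.0769 F [1.5 0.5 0.1] j [-13.  -3.  -6.  87.  -0.  74.]
ang [0.0036 0.0027 0.001 ]
lin [ 4.000e-04 -5.972e-01 -2.620e-02] rows 7.2
```

```bash
python3 -m crank '[{"hand":0.9,"linear":[0,-0.08,0],"angular":[0,0,0]},{"hand":0.9,"linear":[0,-0.16,-0.01],"angular":[0,0,0]},{"hand":0.9,"linear":[0,-0.24,-0.01],"angular":[0,0,0]},{"hand":0.9,"linear":[0,-0.32,-0.02],"angular":[0,0,0]},{"hand":0.9,"linear":[0,-0.4,-0.02],"angular":[0,0,0]},{"hand":0.9,"linear":[0,-0.48,-0.025],"angular":[0,0,0]},{"hand":0.9,"linear":[0,-0.56,-0.026],"angular":[0,0,0]},{"hand":0.9,"linear":[0,-0.597,-0.026],"angular":[0,0,0]},{"hand":0.9,"linear":[0,-0.597,-0.026],"angular":[0,0,0]},{"hand":0.9,"linear":[0,-0.597,-0.026],"angular":[0,0,0]},{"hand":0.9,"linear":[0,-0.597,-0.026],"angular":[0,0,0]}]' 40; python3 g.py 2.8 .4901 -.3435 .064 
```

```text
time: 14.9
ee_pos: [0.4911, -0.3411, 0.3547]
tool_rot: [[0.001, -0.051, 0.999], [0.001, 0.999, 0.051], [-1.0, 0.001, 0.001]]
contact_force: [0.2, -0.5, -0.8]
width: 0.0768
t 14.9 grasp [ 0.4912 -0.341   0.1997] psi 2.91 w 0.0768 F [ 0.2 -0.5 -0.8] j [-41.  13.  12.  88.   0.  46.]
ang [ 0.0038  0.0014 -0.0014]
lin [ 0.2713 -0.0049 -0.0024] rows 3.3
```

```bash
python3 -m crank '[{"hand":0.9,"linear":[0.05,-0.005,-0.002],"angular":[0,0,0]},{"hand":0.9,"linear":[0.1,-0.005,-0.002],"angular":[0,0,0]},{"hand":0.9,"linear":[0.16,-0.005,-0.002],"angular":[0,0,0]},{"hand":0.9,"linear":[0.22,-0.005,-0.002],"angular":[0,0,0]},{"hand":0.9,"linear":[0.268,-0.005,-0.002],"angular":[0,0,0]},{"hand":0.9,"linear":[0.268,-0.005,-0.002],"angular":[0,0,0]},{"hand":0.9,"linear":[0.268,-0.005,-0.002],"angular":[0,0,0]}]' 40; python3 g.py 2.8 .4901 -.3435 .064
python3 - <<'E'
from h import *
p,d=imaging.get_image("scene");cv2.imwrite("pics/s5.png",p[:,:,::-1])
E
```

```text
time: 15.48
ee_pos: [0.49, -0.3421, 0.2194]
tool_rot: [[-0.002, -0.052, 0.999], [0.003, 0.999, 0.052], [-1.0, 0.003, -0.002]]
contact_force: [-0.4, -1.0, -0.4]
width: 0.077
t 15.48 grasp [ 0.4896 -0.3417  0.0644] psi 3.01 w 0.077 F [-0.4 -1.  -0.4] j [-41.  16.  -1.  74.   0.  46.]
ang [ 0.0073 -0.004  -0.0056]
lin [ 0.0009 -0.0028  0.0002] rows 0.0
```

View pics/s5.png

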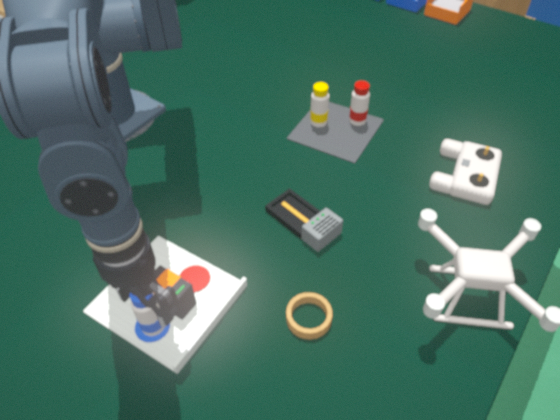

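```bash
python3 -m crank '[{"hand":0,"linear":[0,-0.002,0],"angular":[0,-0.004,-0.004]},{"hand":0,"linear":[0,-0.002,0],"angular":[0,-0.004,-0.004]},{"hand":0,"linear":[0,-0.002,0],"angular":[0,-0.004,-0.004]},{"hand":0,"linear":[0,-0.002,0],"angular":[0,-0.004,-0.004]},{"hand":0,"linear":[0,-0.002,0],"angular":[0,-0.004,-0.004]},{"hand":0,"linear":[0,-0.002,0],"angular":[0,-0.004,-0.004]},{"hand":0,"linear":[0,-0.002,0],"angular":[0,-0.004,-0.004]}]' 40; python3 g.py 4.2 .4901 -.3435 .19 .46 0 .19 .505 .220 .19
python3 - <<'E'
from h import *
p,d=imaging.get_image("scene");C=cloud("scene",d)
hsv=cv2.cvtColor(p,cv2.COLOR_RGB2HSV);H,S,V=[hsv[...,i].astype(int) for i in range(3)]
m=((H<5)|(H>172))&(S>150)&(V>80)&(C[...,1]<-.2)&(abs(C[...,2])<.02);P=C[m];print("red disc",(P.min(0)+P.max(0))/2,np.ptp(P,0),m.sum())
E
```

```text
time: 16.12
ee_pos: [0.4909, -0.346, 0.2235]
tool_rot: [[0.006, -0.05, 0.999], [-0.005, 0.999, 0.05], [-1.0, -0.005, 0.006]]
contact_force: [-1.3, 0.3, 4.7]
width: 0.0391
t 16.12 grasp [ 0.4918 -0.3468  0.0685] psi 2.88 w 0.0391 F [-1.3  0.3  4.7] j [-42.  16.  -1.  73.   0.  46.]
ang [-0.0462  0.0109  0.0109]
lin [-2.43e-01  3.80e-03 -1.00e-04] rows 2.9
lin [-0.2469  0.6929 -0.0257] rows 8.8
lin [-0.2486  1.1279  0.0863] rows 13.9Traceback (most recent call last):
  File "<stdin>", line 4, in <module>
    return umr_minimum(a, axis, None, out, keepdims, initial, where)
ValueError: zero-size array to reduction operation minimum which has no identity
```

```bash
python3 -m crank '[{"hand":0,"linear":[-0.08,0,0],"angular":[0,0.005,0.005]},{"hand":0,"linear":[-0.16,0,0],"angular":[0,0.005,0.005]},{"hand":0,"linear":[-0.245,0.02,0],"angular":[0,0.005,0.005]},{"hand":0,"linear":[-0.245,0.1,0],"angular":[-0.02,0.005,0.005]},{"hand":0,"linear":[-0.245,0.18,-0.01],"angular":[-0.045,0.005,0.005]},{"hand":0,"linear":[-0.245,0.26,-0.01],"angular":[-0.045,0.005,0.005]},{"hand":0,"linear":[-0.245,0.34,-0.01],"angular":[-0.045,0.005,0.005]},{"hand":0,"linear":[-0.245,0.42,0],"angular":[-0.045,0.005,0.005]},{"hand":0,"linear":[-0.245,0.5,0],"angular":[-0.045,0.005,0.005]},{"hand":0,"linear":[-0.245,0.58,0.01],"angular":[-0.045,0.005,0.005]},{"hand":0,"linear":[-0.245,0.66,0.02],"angular":[-0.045,0.005,0.005]},{"hand":0,"linear":[-0.245,0.72,0.02],"angular":[-0.045,0.005,0.005]}]' 40; python3 g.py 4.2 .505 .220 .19 .505 .220 .085
python3 - <<'E'
from h import *
p,d=imaging.get_image("scene");cv2.imwrite("pics/s6.png",p[:,:,::-1]);np.savez("s6.npz",p=p,d=d)
p,d=imaging.get_image("top");cv2.imwrite("pics/t6.png",p[:,:,::-1]);np.savez("t6.npz",p=p,d=d)
E
```

```text
time: 17.17
ee_pos: [0.4817, 0.0178, 0.3426]
tool_rot: [[0.002, -0.074, 0.997], [0.001, 0.997, 0.074], [-1.0, 0.001, 0.002]]
contact_force: [0.7, 0.4, -1.6]
width: 0.0392
t 17.17 grasp [0.482  0.018  0.1876] psi 4.26 w 0.0392 F [ 0.7  0.4 -1.6] j [-6. -4. -8. 86.  0. 80.]
ang [ 0.0021  0.0033 -0.0026]
lin [-0.0041  0.3998  0.0765] rows 4.9
lin [0.2059 0.3996 0.0761] rows 5.5
```

View pics/s6.png

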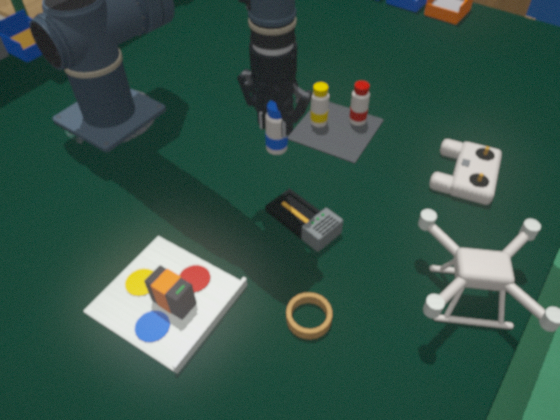

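View pics/t6.png

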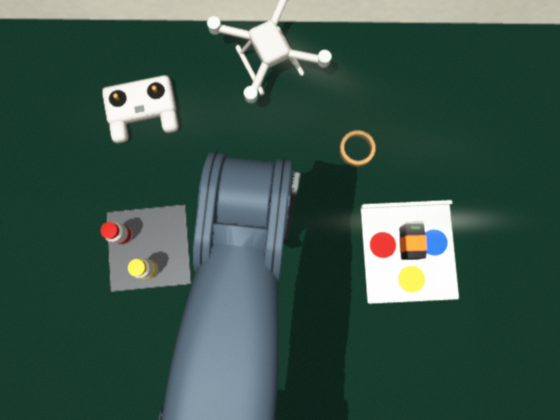

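```bash
python3 - <<'E'
from h import *
for n,f in(("top","t6"),("scene","s6")):
    z=np.load(f+".npz");p=z["p"];d=z["d"];C=cloud(n,d)
    hsv=cv2.cvtColor(p,cv2.COLOR_RGB2HSV);H,S,V=[hsv[...,i].astype(int) for i in range(3)]
    for k,m in {"red":((H<6)|(H>170))&(S>120),"blue":(H>100)&(H<128)&(S>110),"yellow":(H>20)&(H<35)&(S>120)}.items():
        m=m&(V>80)&(C[...,1]<-.18)&(C[...,0]<.56)&(C[...,0]>.36)&(abs(C[...,2]-.006)<.02)
        cs,_=cv2.findContours(m.astype(np.uint8),0,1);c=max(cs,key=cv2.contourArea)
        c=cv2.convexHull(c)
        W=np.array([atz(n,u,v,.006)[:2] for u,v in c[:,0]]);cc,r=circ(W);print(n,k,cc.round(4),"r",r.round(4),"bbox",((W.min(0)+W.max(0))/2).round(4))
    b=(C[...,2]>.060)&(C[...,2]<.072)&(abs(C[...,0]-.487)<.06)&(abs(C[...,1]+.29)<.04)
    print("batt",b.sum(),np.median(C[b],0).round(4),cv2.minAreaRect(C[b][:,:2].astype(np.float32)))
E
```

```text
top red [ 0.4836 -0.233 ] r 0.027 bbox [ 0.4838 -0.2332]
top blue [ 0.4898 -0.3427] r 0.0271 bbox [ 0.4901 -0.3466]
top yellow [ 0.4122 -0.2923] r 0.0266 bbox [ 0.4116 -0.2928]
batt 725 [ 0.4883 -0.2873  0.0653] ((0.4882199466228485, -0.2885744869709015), (0.07162869721651077, 0.04189823567867279), 1.8551863431930542)
scene red [ 0.4837 -0.2349] r 0.0259 bbox [ 0.483  -0.2323]
scene blue [ 0.4897 -0.3454] r 0.0268 bbox [ 0.4898 -0.3455]
scene yellow [ 0.4113 -0.2948] r 0.027 bbox [ 0.4104 -0.2947]
batt 989 [ 0.4896 -0.292   0.0665] ((0.4873668849468231, -0.29019418358802795), (0.071680448949337, 0.04254699870944023), 1.7836028337478638)
```

```bash
python3 -m crank '[{"hand":0,"linear":[0,0.08,0.015],"angular":[0,0.002,0]},{"hand":0,"linear":[0,0.16,0.03],"angular":[0,0.002,0]},{"hand":0,"linear":[0,0.24,0.045],"angular":[0,0.002,0]},{"hand":0,"linear":[0,0.32,0.06],"angular":[0,0.002,0]},{"hand":0,"linear":[0,0.4,0.076],"angular":[0,0.002,0]},{"hand":0,"linear":[0.06,0.4,0.076],"angular":[0,0.002,0]},{"hand":0,"linear":[0.13,0.4,0.076],"angular":[0,0.002,0]},{"hand":0,"linear":[0.18,0.4,0.076],"angular":[0,0.002,0]},{"hand":0,"linear":[0.2,0.4,0.076],"angular":[0,0.002,0]},{"hand":0,"linear":[0.2,0.4,0.076],"angular":[0,0.002,0]},{"hand":0,"linear":[0.2,0.4,0.076],"angular":[0,0.002,0]}]' 40; python3 g.py 4.2 .505 .220 .0665
```

```text
time: 18.18
ee_pos: [0.5055, 0.2167, 0.2426]
tool_rot: [[-0.001, -0.072, 0.997], [-0.0, 0.997, 0.072], [-1.0, -0.0, -0.001]]
contact_force: [-0.4, -0.0, -1.1]
width: 0.0391
t 18.18 grasp [0.5053 0.2167 0.0876] psi 4.13 w 0.0391 F [-0.4 -0.  -1.1] j [ 16.   8.  -7.  75.   0. 102.]
ang [-0.0024 -0.002   0.0003]
lin [ 0.0423  0.0066 -0.0004] rows 0.5
```

```bash
python3 -m crank '[{"hand":0,"linear":[0.02,0.006,0],"angular":[0,0,0]},{"hand":0,"linear":[0.035,0.006,0],"angular":[0,0,0]},{"hand":0,"linear":[0.04,0.006,0],"angular":[0,0,0]},{"hand":0,"linear":[0.04,0.006,0],"angular":[0,0,0]},{"hand":0,"linear":[0.04,0.006,0],"angular":[0,0,0]}]' 40; python3 g.py 4.2 .505 .220 .065
python3 - <<'E'
from h import *
p,d=imaging.get_image("scene");cv2.imwrite("pics/s7.png",cv2.resize(p[60:190,220:420,::-1],None,fx=4,fy=4))
E
```

```text
time: 18.6
ee_pos: [0.5051, 0.2203, 0.2226]
tool_rot: [[-0.0, -0.073, 0.997], [0.0, 0.997, 0.073], [-1.0, 0.0, -0.0]]
contact_force: [-1.2, -0.1, -0.1]
width: 0.039
t 18.6 grasp [0.505  0.2203 0.0676] psi 4.18 w 0.039 F [-1.2 -0.1 -0.1] j [ 17.   9.  -9.  73.   0. 102.]
ang [-0.0007 -0.0008 -0.0001]
lin [ 0.0052 -0.0005 -0.0002] rows 0.1
```

View pics/s7.png

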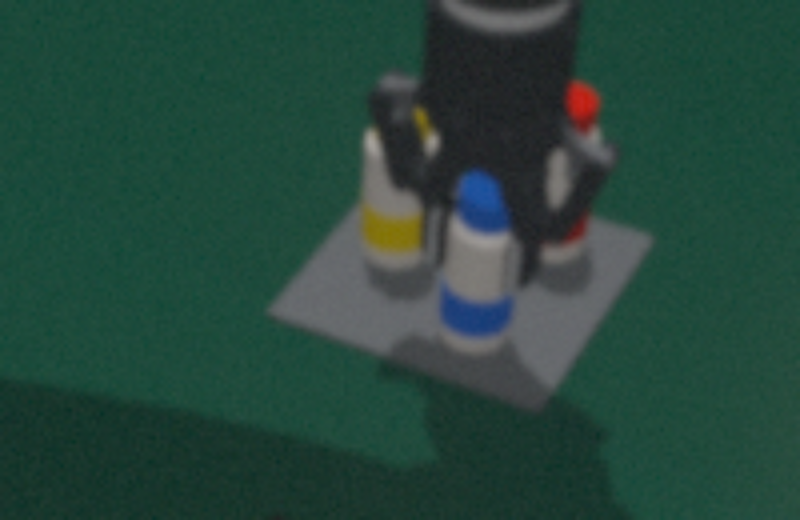

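```bash
python3 -m crank '[{"hand":0,"linear":[0.003,0,0],"angular":[0,0,0]},{"hand":0,"linear":[0.005,0,0],"angular":[0,0,0]},{"hand":0,"linear":[0.005,0,0],"angular":[0,0,0]}]' 40; python3 g.py 4.2 .505 .220 .065
```

```text
time: 18.9
ee_pos: [0.5053, 0.2204, 0.2206]
tool_rot: [[0.001, -0.073, 0.997], [0.0, 0.997, 0.073], [-1.0, 0.0, 0.001]]
contact_force: [-0.6, -0.7, 0.7]
width: 0.0388
t 18.9 grasp [0.5054 0.2205 0.0656] psi 4.18 w 0.0388 F [-0.6 -0.7  0.7] j [ 17.   9.  -9.  72.   0. 102.]
ang [-0.0005  0.0013 -0.0005]
lin [ 0.0012 -0.0008 -0.0006] rows 0.0
```

Contact is beginning; 1 mm more, then release and head for the battery.

```bash
python3 -m crank '[{"hand":0,"linear":[0.002,0,0],"angular":[0,0,0]},{"hand":0,"linear":[0.002,0,0],"angular":[0,0,0]},{"hand":0.9,"linear":[0.002,0,0],"angular":[0,0,0]},{"hand":0.9,"linear":[0.002,0,0],"angular":[0,0,0]},{"hand":0.9,"linear":[0.002,0,0],"angular":[0,0,0]},{"hand":0.9,"linear":[0.002,0,0],"angular":[0,0,0]},{"hand":0.9,"linear":[0.002,0,0],"angular":[0,0,0]},{"hand":0.9,"linear":[0.002,0,0],"angular":[0,0,0]}]' 40; python3 g.py 92.8 .505 .220 .2 .48 .02 .2 .4878 -.2896 .15
```

```text
time: 19.57
ee_pos: [0.505, 0.2203, 0.2187]
tool_rot: [[-0.001, -0.073, 0.997], [-0.0, 0.997, 0.073], [-1.0, -0.0, -0.001]]
contact_force: [-0.7, -0.2, 0.2]
width: 0.0766
t 19.57 grasp [0.5048 0.2203 0.0637] psi 4.18 w 0.0766 F [-0.7 -0.2  0.2] j [ 17.   9.  -9.  72.   0. 102.]
ang [-3.0933e+00 -1.5000e-03 -1.2000e-03]
lin [-2.726e-01 -6.000e-04 -2.000e-04] rows 3.3
lin [-0.2725 -0.3959 -0.0792] rows 5.8
lin [-0.1724 -1.0146 -0.1088] rows 12.4
```

```bash
python3 -m crank '[{"hand":0.9,"linear":[-0.08,0,0],"angular":[0,0,0]},{"hand":0.9,"linear":[-0.16,0,0],"angular":[0,0,0]},{"hand":0.9,"linear":[-0.24,0,0],"angular":[0,0,0]},{"hand":0.9,"linear":[-0.272,-0.06,0],"angular":[-0.25,0,0]},{"hand":0.9,"linear":[-0.272,-0.14,-0.02],"angular":[-0.5,0,0]},{"hand":0.9,"linear":[-0.272,-0.22,-0.04],"angular":[-0.75,0,0]},{"hand":0.9,"linear":[-0.272,-0.3,-0.06],"angular":[-1,0,0]},{"hand":0.9,"linear":[-0.272,-0.396,-0.08],"angular":[-1,0,0]},{"hand":0.9,"linear":[-0.272,-0.396,-0.08],"angular":[-1,0,0]}]' 40; python3 g.py 92.8 .483 -.11 .2 .4878 -.2896 .2
python3 - <<'E'
from h import *
p,d=imaging.get_image("scene");cv2.imwrite("pics/s8.png",p[:,:,::-1])
p,d=imaging.get_image("top");cv2.imwrite("pics/t8.png",p[:,:,::-1])
E
```

```text
time: 20.32
ee_pos: [0.4788, 0.0166, 0.3551]
tool_rot: [[-0.0, -0.541, 0.841], [-0.002, 0.841, 0.541], [-1.0, -0.002, -0.002]]
contact_force: [0.4, 0.6, -0.2]
width: 0.0767
t 20.32 grasp [0.4788 0.0162 0.2001] psi 32.74 w 0.0767 F [ 0.4  0.6 -0.2] j [-6. -4. -7. 87. -0. 51.]
ang [-2.0966e+00 -4.7000e-03  1.3000e-03]
lin [ 0.0008 -0.2175 -0.1299] rows 3.0
lin [ 0.0016 -0.5248 -0.3161] rows 7.3
```

View pics/s8.png

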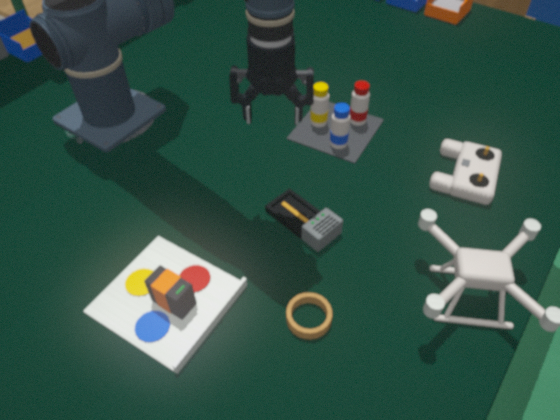

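View pics/t8.png

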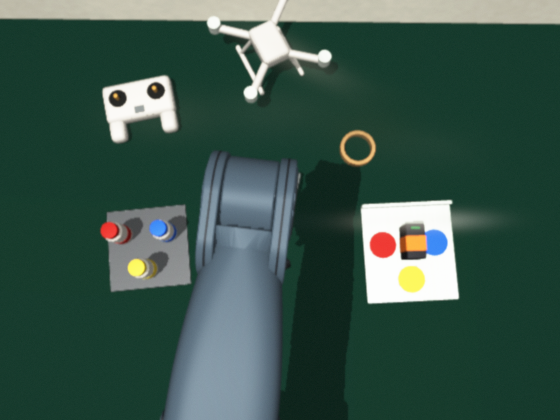

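```bash
python3 -m crank '[{"hand":1,"linear":[0,-0.218,-0.13],"angular":[-1,0,0]},{"hand":1,"linear":[0,-0.218,-0.13],"angular":[-1,0,0]},{"hand":1,"linear":[0,-0.218,-0.13],"angular":[-1,0,0]},{"hand":1,"linear":[0,-0.218,-0.13],"angular":[-1,0,0]},{"hand":1,"linear":[0,-0.218,-0.13],"angular":[-1,0,0]},{"hand":1,"linear":[0,-0.218,-0.13],"angular":[-1,0,0]}]' 40; python3 g.py 92.8 .4878 -.2896 .15
```

```text
time: 20.92
ee_pos: [0.4845, -0.1073, 0.3547]
tool_rot: [[-0.001, -0.878, 0.478], [0.001, 0.478, 0.878], [-1.0, 0.001, 0.0]]
contact_force: [-0.7, 0.9, -0.2]
width: 0.0856
t 20.92 grasp [ 0.4844 -0.1071  0.1997] psi 61.44 w 0.0856 F [-0.7  0.9 -0.2] j [-20.  -2.  -5.  87.   0.   8.]
ang [-1.0948  0.0014 -0.0016]
lin [ 0.0992 -0.1803 -0.3171] rows 4.5
```

```bash
python3 -m crank '[{"hand":1,"linear":[0.099,-0.18,-0.317],"angular":[-1,0,0]},{"hand":1,"linear":[0.099,-0.18,-0.317],"angular":[-1,0,0]},{"hand":1,"linear":[0.099,-0.18,-0.317],"angular":[-1,0,0]},{"hand":1,"linear":[0.099,-0.18,-0.317],"angular":[-1,0,0]},{"hand":1,"linear":[0.099,-0.18,-0.317],"angular":[-1,0,0]},{"hand":1,"linear":[0.099,-0.18,-0.317],"angular":[-1,0,0]},{"hand":1,"linear":[0.099,-0.18,-0.317],"angular":[-1,0,0]},{"hand":1,"linear":[0.099,-0.18,-0.317],"angular":[-1,0,0]}]' 40; python3 g.py 92.8 .4878 -.2896 .10 .4878 -.2896 .045
```

```text
time: 21.58
ee_pos: [0.488, -0.2879, 0.3054]
tool_rot: [[-0.001, -1.0, -0.002], [0.001, -0.002, 1.0], [-1.0, 0.001, 0.001]]
contact_force: [0.0, 1.2, 0.5]
width: 0.0853
t 21.58 grasp [ 0.4879 -0.2877  0.1504] psi 90.14 w 0.0853 F [0.  1.2 0.5] j [-37.   9.   1.  82.   0. -37.]
ang [-0.093   0.0027 -0.0013]
lin [ 0.1008  0.0003 -0.0036] rows 1.2
lin [ 2.108e-01  2.000e-04 -3.700e-03] rows 2.5
```

```bash
python3 -m crank '[{"hand":1,"linear":[0.03,0,-0.003],"angular":[-0.093,0.002,0]},{"hand":1,"linear":[0.08,0,-0.003],"angular":[-0.093,0.002,0]},{"hand":1,"linear":[0.13,0,-0.003],"angular":[-0.093,0.002,0]},{"hand":1,"linear":[0.18,0,-0.003],"angular":[-0.093,0.002,0]},{"hand":1,"linear":[0.21,0,-0.003],"angular":[-0.093,0.002,0]},{"hand":1,"linear":[0.21,0,-0.003],"angular":[-0.093,0.002,0]},{"hand":1,"linear":[0.21,0,-0.003],"angular":[-0.093,0.002,0]}]' 50; python3 g.py 92.8 .4878 -.2896 .045
python3 - <<'E'
from h import *
p,d=imaging.get_image("scene");cv2.imwrite("pics/s9.png",cv2.resize(p[180:390,30:310,::-1],None,fx=2.5,fy=2.5))
E
```

```text
time: 22.17
ee_pos: [0.4876, -0.2887, 0.2003]
tool_rot: [[-0.002, -0.999, -0.051], [0.0, -0.051, 0.999], [-1.0, 0.002, 0.0]]
contact_force: [0.1, 0.1, 0.2]
width: 0.0855
t 22.17 grasp [ 0.4874 -0.2886  0.0453] psi 92.91 w 0.0855 F [0.1 0.1 0.2] j [-37.  12.  -8.  70.  -0. -40.]
ang [ 0.0037  0.0009 -0.0032]
lin [ 0.0006 -0.0002 -0.0019] rows 0.0
```

View pics/s9.png

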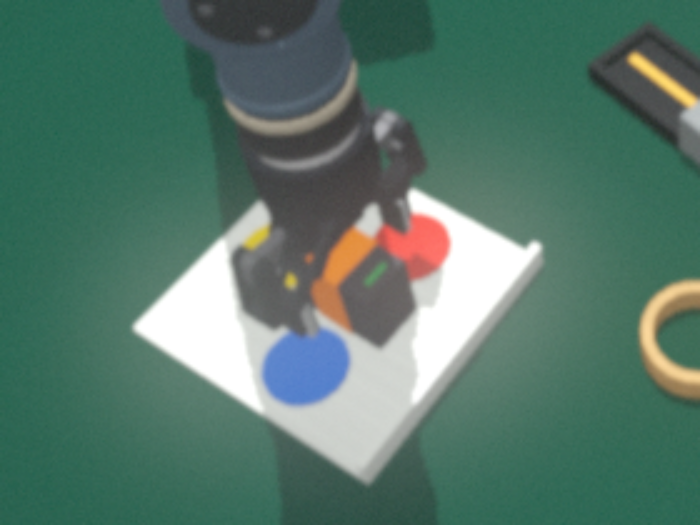

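```bash
python3 -m crank '[{"hand":0,"linear":[0,0,-0.001],"angular":[0,0,0]},{"hand":0,"linear":[0,0,-0.001],"angular":[0,0,0]},{"hand":0,"linear":[0,0,-0.001],"angular":[0,0,0]},{"hand":0,"linear":[0,0,-0.001],"angular":[0,0,0]},{"hand":0,"linear":[0,0,-0.001],"angular":[0,0,0]},{"hand":0,"linear":[0,0,-0.001],"angular":[0,0,0]},{"hand":0,"linear":[0,0,-0.001],"angular":[0,0,0]},{"hand":0,"linear":[0,0,-0.001],"angular":[0,0,0]}]' 60; python3 g.py 80.3 .4878 -.2896 .13 .5437 -.0078 .13
```

```text
time: 22.88
ee_pos: [0.488, -0.2915, 0.202]
tool_rot: [[0.002, -0.999, -0.049], [-0.002, -0.049, 0.999], [-1.0, -0.002, -0.002]]
contact_force: [0.5, -0.2, 4.8]
width: 0.0396
t 22.88 grasp [ 0.4883 -0.2919  0.047 ] psi 92.79 w 0.0396 F [ 0.5 -0.2  4.8] j [-38.  12.  -7.  70.  -0. -40.]
ang [ 0.4358 -0.0039  0.0038]
lin [-1.661e-01 -1.000e-04  3.500e-03] rows 2.0
lin [-0.1671 -0.1392  0.561 ] rows 7.2
```

```bash
python3 -m crank '[{"hand":0,"linear":[-0.06,0,0],"angular":[0,0,0]},{"hand":0,"linear":[-0.13,0,0],"angular":[0,0,0]},{"hand":0,"linear":[-0.167,-0.01,0.05],"angular":[0.05,0,0]},{"hand":0,"linear":[-0.167,-0.03,0.13],"angular":[0.12,0,0]},{"hand":0,"linear":[-0.167,-0.05,0.21],"angular":[0.2,0,0]},{"hand":0,"linear":[-0.167,-0.07,0.29],"angular":[0.28,0,0]},{"hand":0,"linear":[-0.167,-0.09,0.37],"angular":[0.35,0,0]},{"hand":0,"linear":[-0.167,-0.115,0.45],"angular":[0.43,0,0]},{"hand":0,"linear":[-0.167,-0.13,0.52],"angular":[0.436,0,0]},{"hand":0,"linear":[-0.167,-0.139,0.561],"angular":[0.436,0,0]},{"hand":0,"linear":[-0.167,-0.139,0.561],"angular":[0.436,0,0]},{"hand":0,"linear":[-0.167,-0.139,0.561],"angular":[0.436,0,0]}]' 60; python3 g.py 80.3 .5437 -.0078 .072
```

```text
time: 23.88
ee_pos: [0.5429, -0.0064, 0.2824]
tool_rot: [[-0.003, -0.986, 0.166], [-0.002, 0.166, 0.986], [-1.0, 0.003, -0.002]]
contact_force: [-0.7, -0.8, -2.9]
width: 0.0394
t 23.88 grasp [ 0.5424 -0.0066  0.1274] psi 80.45 w 0.0394 F [-0.7 -0.8 -2.9] j [-8.  6. -5. 79. -0.  2.]
ang [ 0.0053 -0.0041 -0.0053]
lin [ 0.1108 -0.0024 -0.0023] rows 1.3
```

```bash
python3 -m crank '[{"hand":0,"linear":[0,0,0],"angular":[0,0,0]},{"hand":0,"linear":[0,0,0],"angular":[0,0,0]}]' 60; python3 g.py 80.3 .5437 -.0078 .072
python3 - <<'E'
from h import *
p,d=imaging.get_image("scene");cv2.imwrite("pics/s10.png",cv2.resize(p[100:310,200:410,::-1],None,fx=2.8,fy=2.8))
C=cloud("scene",d)
b=(abs(C[...,0]-.545)<.07)&(abs(C[...,1]+.01)<.05)&(C[...,2]>.06)&(C[...,2]<.18)
print(np.histogram(C[b][:,2],12))
E
```

```text
time: 24.05
ee_pos: [0.543, -0.0086, 0.283]
tool_rot: [[-0.002, -0.985, 0.17], [-0.001, 0.17, 0.985], [-1.0, 0.001, -0.002]]
contact_force: [-0.2, -0.7, -2.8]
width: 0.0393
t 24.05 grasp [ 0.5427 -0.0089  0.128 ] psi 80.2 w 0.0393 F [-0.2 -0.7 -2.8] j [-8.  6. -5. 79. -0.  2.]
ang [-0.0033 -0.0035 -0.0029]
lin [ 0.1121 -0.0013  0.0021] rows 1.3
(array([ 78, 122, 113,  90, 105, 115, 116, 311, 200, 130, 116,  97]), array([0.08430044, 0.09227412, 0.1002478 , 0.10822147, 0.11619515,
       0.12416883, 0.13214251, 0.14011618, 0.14808986, 0.15606354,
       0.16403722, 0.1720109 , 0.17998457]))
```

View pics/s10.png

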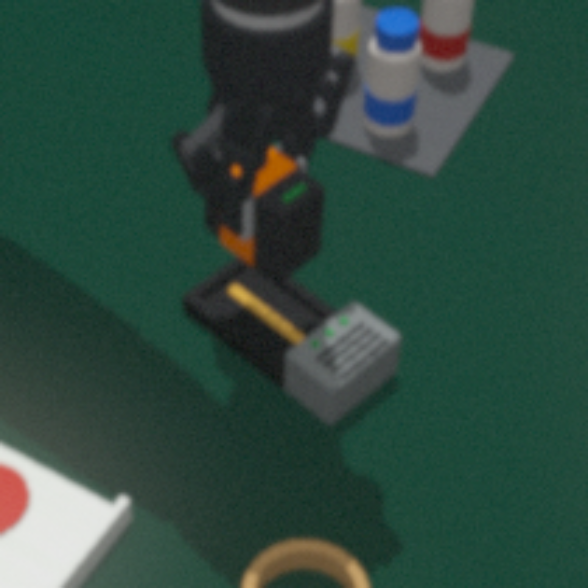

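```bash
python3 -m crank '[{"hand":0,"linear":[0.04,-0.001,0.002],"angular":[-0.003,-0.003,-0.003]},{"hand":0,"linear":[0.08,-0.001,0.002],"angular":[-0.003,-0.003,-0.003]},{"hand":0,"linear":[0.11,-0.001,0.002],"angular":[-0.003,-0.003,-0.003]},{"hand":0,"linear":[0.124,-0.001,0.002],"angular":[-0.003,-0.003,-0.003]},{"hand":0,"linear":[0.124,-0.001,0.002],"angular":[-0.003,-0.003,-0.003]},{"hand":0,"linear":[0.124,-0.001,0.002],"angular":[-0.003,-0.003,-0.003]},{"hand":0,"linear":[0.124,-0.001,0.002],"angular":[-0.003,-0.003,-0.003]}]' 60; python3 g.py 80.3 .5437 -.0078 .053
python3 - <<'E'
from h import *
p,d=imaging.get_image("scene");cv2.imwrite("pics/s11.png",cv2.resize(p[150:270,230:370,::-1],None,fx=5,fy=5,interpolation=cv2.INTER_CUBIC))
E
```

```text
time: 24.68
ee_pos: [0.5445, -0.0072, 0.2229]
tool_rot: [[0.003, -0.986, 0.168], [-0.0, 0.168, 0.986], [-1.0, -0.003, 0.0]]
contact_force: [-0.3, 0.5, -2.1]
width: 0.039
t 24.68 grasp [ 0.545  -0.0072  0.0679] psi 80.34 w 0.039 F [-0.3  0.5 -2.1] j [ -8.   8. -10.  72.   0.   2.]
ang [0.0014 0.0008 0.0068]
lin [ 0.0299  0.0015 -0.0014] rows 0.4
```

View pics/s11.png

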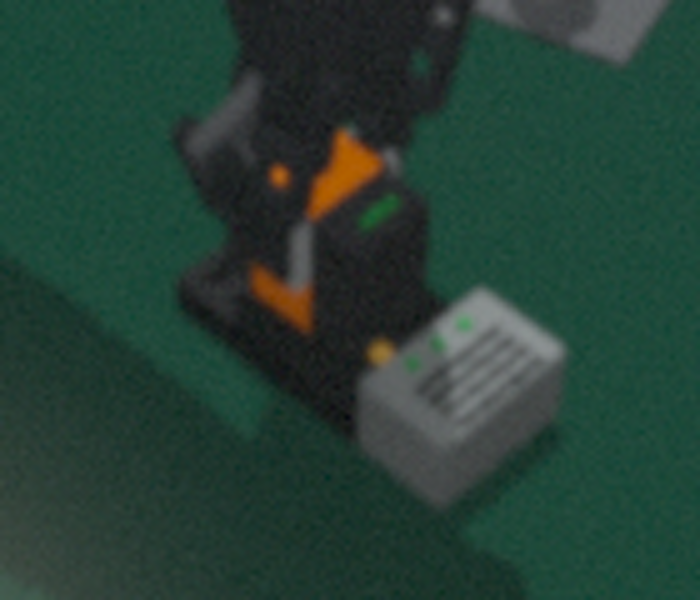

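```bash
python3 -m crank '[{"hand":0,"linear":[0.01,0.001,-0.001],"angular":[0,0,0.004]},{"hand":0,"linear":[0.02,0.001,-0.001],"angular":[0,0,0.004]},{"hand":0,"linear":[0.024,0.001,-0.001],"angular":[0,0,0.004]},{"hand":0,"linear":[0.024,0.001,-0.001],"angular":[0,0,0.004]},{"hand":0,"linear":[0.024,0.001,-0.001],"angular":[0,0,0.004]}]' 60; python3 g.py 80.3 .5437 -.0078 .053
```

```text
time: 25.15
ee_pos: [0.5431, -0.007, 0.2092]
tool_rot: [[-0.002, -0.986, 0.167], [0.001, 0.167, 0.986], [-1.0, 0.002, 0.0]]
contact_force: [-0.0, 0.2, -2.5]
width: 0.0393
t 25.15 grasp [ 0.5429 -0.0069  0.0542] psi 80.39 w 0.0393 F [-0.   0.2 -2.5] j [ -8.   8. -11.  71.   0.   2.]
ang [ 0.0033  0.0007 -0.0034]
lin [ 0.0025 -0.0015 -0.0014] rows 0.0
```

```bash
python3 -m crank '[{"hand":0,"linear":[0.002,-0.001,-0.001],"angular":[0,0,0]},{"hand":0,"linear":[0.004,-0.001,-0.001],"angular":[0,0,0]},{"hand":0,"linear":[0.004,-0.001,-0.001],"angular":[0,0,0]}]' 60; python3 g.py 80.3 .5437 -.0078 .053
python3 - <<'E'
from h import *
p,d=imaging.get_image("scene");cv2.imwrite("pics/s12.png",cv2.resize(p[150:270,230:370,::-1],None,fx=5,fy=5,interpolation=cv2.INTER_CUBIC))
E
```

```text
time: 25.4
ee_pos: [0.5439, -0.0077, 0.208]
tool_rot: [[-0.0, -0.986, 0.167], [0.0, 0.167, 0.986], [-1.0, 0.0, 0.0]]
contact_force: [0.3, 0.3, -0.6]
width: 0.0394
t 25.4 grasp [ 0.5439 -0.0077  0.053 ] psi 80.39 w 0.0394 F [ 0.3  0.3 -0.6] j [ -8.   8. -11.  71.   0.   2.]
ang [ 0.003   0.0006 -0.0001]
lin [ 0.      0.0004 -0.0002] rows 0.0
```

View pics/s12.png

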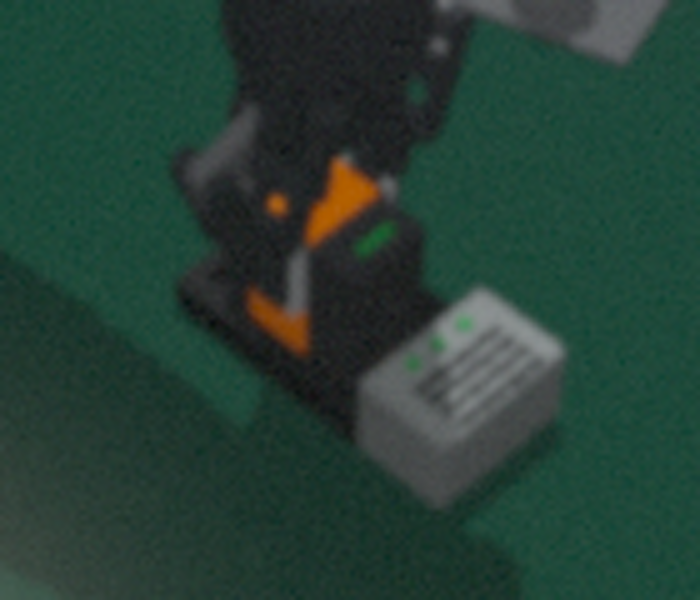

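```bash
python3 -m crank '[{"hand":0,"linear":[0.003,0,0],"angular":[0,0,0]},{"hand":0,"linear":[0.003,0,0],"angular":[0,0,0]},{"hand":0.9,"linear":[0.002,0,0],"angular":[0,0,0]},{"hand":0.9,"linear":[0.002,0,0],"angular":[0,0,0]},{"hand":0.9,"linear":[0.002,0,0],"angular":[0,0,0]},{"hand":0.9,"linear":[0.002,0,0],"angular":[0,0,0]},{"hand":0.9,"linear":[0.002,0,0],"angular":[0,0,0]},{"hand":0.9,"linear":[0.002,0,0],"angular":[0,0,0]}]' 60; python3 g.py 92.8 .5437 -.0078 .2 .43 0.17 .2 .4262 .2637 .2 
```

```text
time: 26.12
ee_pos: [0.5437, -0.0077, 0.2064]
tool_rot: [[-0.001, -0.986, 0.167], [0.001, 0.167, 0.986], [-1.0, 0.001, 0.0]]
contact_force: [0.1, 0.8, -0.1]
width: 0.0768
t 26.12 grasp [ 0.5435 -0.0076  0.0514] psi 80.38 w 0.0768 F [ 0.1  0.8 -0.1] j [ -8.   8. -11.  71.   0.   2.]
ang [-0.4334  0.0011 -0.0021]
lin [-2.971e-01  3.000e-04 -1.000e-04] rows 3.6
lin [-0.2967  0.2839  0.3125] rows 6.2
lin [-0.2966  0.3227  0.496 ] rows 7.9
```

```bash
python3 -m crank '[{"hand":0.9,"linear":[-0.07,0,0],"angular":[0,0,0]},{"hand":0.9,"linear":[-0.15,0,0],"angular":[0,0,0]},{"hand":0.9,"linear":[-0.23,0,0],"angular":[0,0,0]},{"hand":0.9,"linear":[-0.297,0.01,0.02],"angular":[0,0,0]},{"hand":0.9,"linear":[-0.297,0.06,0.08],"angular":[-0.1,0,0]},{"hand":0.9,"linear":[-0.297,0.11,0.14],"angular":[-0.2,0,0]},{"hand":0.9,"linear":[-0.297,0.16,0.2],"angular":[-0.3,0,0]},{"hand":0.9,"linear":[-0.297,0.22,0.27],"angular":[-0.4,0,0]},{"hand":0.9,"linear":[-0.297,0.28,0.33],"angular":[-0.433,0,0]},{"hand":0.9,"linear":[-0.297,0.31,0.41],"angular":[-0.433,0,0]},{"hand":0.9,"linear":[-0.297,0.323,0.48],"angular":[-0.433,0,0]},{"hand":0.9,"linear":[-0.297,0.323,0.496],"angular":[-0.433,0,0]}]' 40
python3 - <<'E'
from h import *
p,d=imaging.get_image("scene");cv2.imwrite("pics/s13.png",p[:,:,::-1])
C=cloud("scene",d)
b=(C[...,2]>.064)&(C[...,2]<.08)&(abs(C[...,0]-.544)<.06)&(abs(C[...,1]+.008)<.04)
print("scene batt",b.sum(),np.median(C[b],0).round(4),cv2.minAreaRect(C[b][:,:2].astype(np.float32)))
p,d=imaging.get_image("top");cv2.imwrite("pics/t13.png",p[:,:,::-1]);C=cloud("top",d)
b=(C[...,2]>.064)&(C[...,2]<.08)&(abs(C[...,0]-.544)<.06)&(abs(C[...,1]+.008)<.04)
print("top batt",b.sum(),np.median(C[b],0).round(4) if b.any() else 0,cv2.minAreaRect(C[b][:,:2].astype(np.float32)) if b.sum()>9 else 0)
E
python3 g.py 92.8 .4262 .2637 .2 .4262 .2637 .061
```

```text
time: 27.12
ee_pos: [0.4243, 0.2684, 0.3555]
tool_rot: [[-0.001, -0.998, -0.055], [0.004, -0.055, 0.998], [-1.0, 0.0, 0.004]]
contact_force: [-0.3, -1.5, 0.0]
width: 0.0768
scene batt 700 [ 0.5455 -0.0126  0.0724] ((0.5429458022117615, -0.00888083130121231), (0.04324580356478691, 0.0735868364572525), 78.65473175048828)
top batt 696 [ 0.5441 -0.0063  0.0715] ((0.5449004769325256, -0.0067223720252513885), (0.04039325937628746, 0.07205785810947418), 80.4551010131836)
t 27.22 grasp [0.4255 0.2656 0.2001] psi 93.03 w 0.0767 F [-0.2 -0.4  0.4] j [24. -1. -4. 87.  0. 21.]
ang [ 0.0081  0.0006 -0.0016]
lin [ 0.0002 -0.001  -0.0037] rows 0.0
lin [ 0.2782 -0.0013 -0.0038] rows 3.3
```

View pics/s13.png

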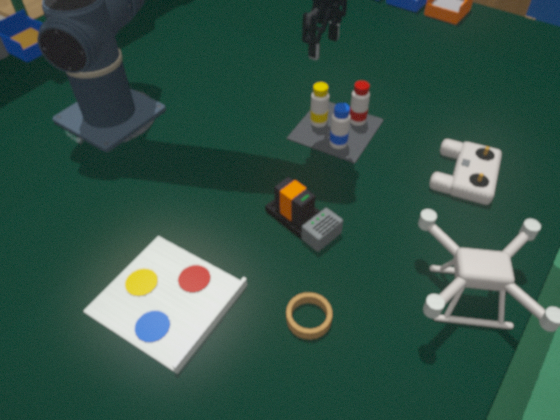

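View pics/t13.png

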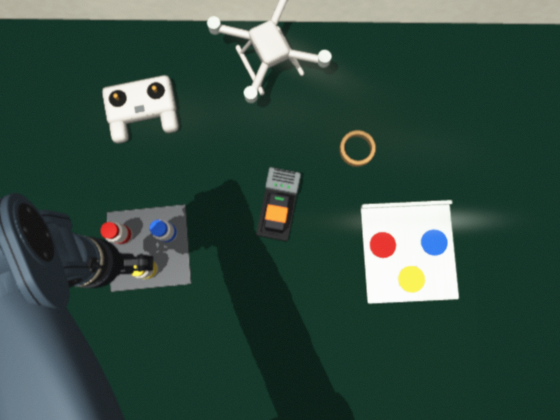

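```bash
python3 -m crank '[{"hand":0.9,"linear":[0.05,-0.001,-0.004],"angular":[0,0,0]},{"hand":0.9,"linear":[0.1,-0.001,-0.004],"angular":[0,0,0]},{"hand":0.9,"linear":[0.16,-0.001,-0.004],"angular":[0,0,0]},{"hand":0.9,"linear":[0.22,-0.001,-0.004],"angular":[0,0,0]},{"hand":0.9,"linear":[0.275,-0.001,-0.004],"angular":[0,0,0]},{"hand":0.9,"linear":[0.275,-0.001,-0.004],"angular":[0,0,0]},{"hand":0.9,"linear":[0.275,-0.001,-0.004],"angular":[0,0,0]},{"hand":0.9,"linear":[0.275,-0.001,-0.004],"angular":[0,0,0]}]' 40; python3 g.py 92.8 .4262 .2637 .061
python3 - <<'E'
from h import *
p,d=imaging.get_image("scene");cv2.imwrite("pics/s14.png",cv2.resize(p[50:170,250:410,::-1],None,fx=4,fy=4))
E
```

```text
time: 27.88
ee_pos: [0.4274, 0.2612, 0.2194]
tool_rot: [[0.001, -0.999, -0.047], [0.001, -0.047, 0.999], [-1.0, -0.001, 0.001]]
contact_force: [0.5, 0.0, 0.7]
width: 0.0768
t 27.88 grasp [0.4276 0.2613 0.0644] psi 92.7 w 0.0768 F [0.5 0.  0.7] j [ 24.   2. -17.  72.   0.  21.]
ang [-0.0034  0.0017  0.002 ]
lin [0.0068 0.0023 0.0051] rows 0.1
```

View pics/s14.png

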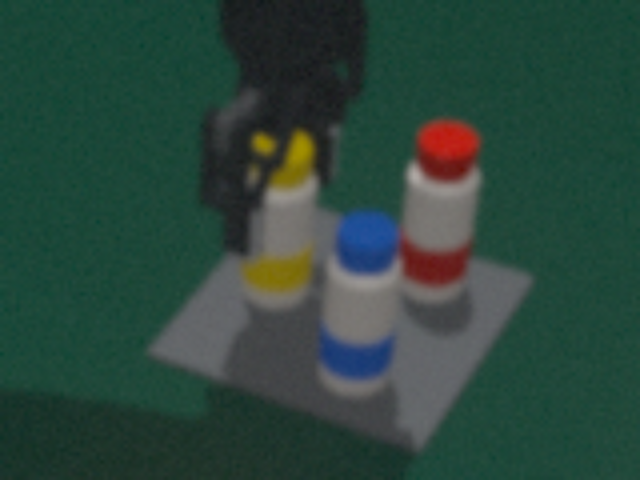

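```bash
python3 -m crank '[{"hand":0.9,"linear":[0.004,0.002,0.005],"angular":[0,0,0]},{"hand":0,"linear":[0.004,0.002,0.005],"angular":[0,0,0]},{"hand":0,"linear":[0.004,0.002,0.005],"angular":[0,0,0]},{"hand":0,"linear":[0.004,0.002,0.005],"angular":[0,0,0]},{"hand":0,"linear":[0.004,0.002,0.005],"angular":[0,0,0]},{"hand":0,"linear":[0.004,0.002,0.005],"angular":[0,0,0]},{"hand":0,"linear":[0.004,0.002,0.005],"angular":[0,0,0]},{"hand":0,"linear":[0.004,0.002,0.005],"angular":[0,0,0]}]' 40; python3 g.py 92.8 .4262 .2637 .19 .36 0 .19 .4118 -.2935 .19
```

```text
time: 28.6
ee_pos: [0.4257, 0.2644, 0.2168]
tool_rot: [[0.001, -0.999, -0.049], [0.001, -0.049, 0.999], [-1.0, -0.001, 0.001]]
contact_force: [-0.3, 0.7, 5.7]
width: 0.0391
t 28.6 grasp [0.4259 0.2646 0.0618] psi 92.79 w 0.0391 F [-0.3  0.7  5.7] j [ 24.   2. -17.  71.   0.  21.]
ang [-0.0003  0.0019  0.0015]
lin [-0.2563 -0.001  -0.0013] rows 3.1
lin [-0.2569  0.1569 -0.5216] rows 7.2
lin [-0.2574  0.082  -1.1129] rows 13.7
```

```bash
python3 -m crank '[{"hand":0,"linear":[-0.08,0,0],"angular":[0,0,0]},{"hand":0,"linear":[-0.16,0,0],"angular":[0,0,0]},{"hand":0,"linear":[-0.257,0,-0.02],"angular":[0,0,0]},{"hand":0,"linear":[-0.257,0,-0.1],"angular":[0,0,0]},{"hand":0,"linear":[-0.257,0.01,-0.18],"angular":[0,0,0]},{"hand":0,"linear":[-0.257,0.02,-0.26],"angular":[0,0,0]},{"hand":0,"linear":[-0.257,0.03,-0.34],"angular":[0,0,0]},{"hand":0,"linear":[-0.257,0.04,-0.42],"angular":[0,0,0]},{"hand":0,"linear":[-0.257,0.04,-0.5],"angular":[0,0,0]},{"hand":0,"linear":[-0.257,0.05,-0.58],"angular":[0,0,0]},{"hand":0,"linear":[-0.257,0.05,-0.66],"angular":[0,0,0]},{"hand":0,"linear":[-0.257,0.06,-0.72],"angular":[0,0,0]}]' 40; python3 g.py 92.8 .4118 -.2935 .19 .4118 -.2935 .09
```

```text
time: 29.6
ee_pos: [0.4127, -0.0994, 0.3432]
tool_rot: [[-0.001, -0.999, -0.047], [0.0, -0.047, 0.999], [-1.0, 0.001, 0.0]]
contact_force: [0.1, 0.5, -0.8]
width: 0.0387
t 29.6 grasp [ 0.4126 -0.0994  0.1882] psi 92.7 w 0.0387 F [ 0.1  0.5 -0.8] j [-23. -13. -16.  87.  -0. -25.]
ang [-0.0036  0.0004 -0.0024]
lin [-0.0037  0.0202 -0.3876] rows 4.7
lin [ 0.1963  0.0199 -0.3877] rows 5.2
```

```bash
python3 -m crank '[{"hand":0,"linear":[0,0.005,-0.08],"angular":[0,0,0]},{"hand":0,"linear":[0,0.01,-0.16],"angular":[0,0,0]},{"hand":0,"linear":[0,0.015,-0.24],"angular":[0,0,0]},{"hand":0,"linear":[0,0.02,-0.32],"angular":[0,0,0]},{"hand":0,"linear":[0,0.02,-0.388],"angular":[0,0,0]},{"hand":0,"linear":[0.05,0.02,-0.388],"angular":[0,0,0]},{"hand":0,"linear":[0.12,0.02,-0.388],"angular":[0,0,0]},{"hand":0,"linear":[0.18,0.02,-0.388],"angular":[0,0,0]},{"hand":0,"linear":[0.19,0.02,-0.388],"angular":[0,0,0]},{"hand":0,"linear":[0.19,0.02,-0.388],"angular":[0,0,0]},{"hand":0,"linear":[0.19,0.02,-0.388],"angular":[0,0,0]}]' 40; python3 g.py 92.8 .4118 -.2935 .0655
```

```text
time: 30.52
ee_pos: [0.4125, -0.2909, 0.2493]
tool_rot: [[-0.001, -0.999, -0.049], [0.001, -0.049, 0.999], [-1.0, 0.001, 0.001]]
contact_force: [0.4, 0.6, -1.5]
width: 0.0391
t 30.52 grasp [ 0.4123 -0.2907  0.0943] psi 92.81 w 0.0391 F [ 0.4  0.6 -1.5] j [-43.   1. -14.  75.  -0. -46.]
ang [ 0.0003  0.002  -0.002 ]
lin [ 0.0577  0.0016 -0.0053] rows 0.7
```

```bash
python3 -m crank '[{"hand":0,"linear":[0.02,0.0015,-0.005],"angular":[0,0,0]},{"hand":0,"linear":[0.04,0.0015,-0.005],"angular":[0,0,0]},{"hand":0,"linear":[0.055,0.0015,-0.005],"angular":[0,0,0]},{"hand":0,"linear":[0.055,0.0015,-0.005],"angular":[0,0,0]},{"hand":0,"linear":[0.055,0.0015,-0.005],"angular":[0,0,0]},{"hand":0,"linear":[0.055,0.0015,-0.005],"angular":[0,0,0]}]' 40; python3 g.py 92.8 .4118 -.2935 .0655
python3 - <<'E'
from h import *
p,d=imaging.get_image("scene");cv2.imwrite("pics/s15.png",cv2.resize(p[180:390,30:310,::-1],None,fx=2.5,fy=2.5))
E
```

```text
time: 31.02
ee_pos: [0.4119, -0.2935, 0.2218]
tool_rot: [[-0.001, -0.999, -0.049], [0.0, -0.049, 0.999], [-1.0, 0.001, 0.0]]
contact_force: [0.2, 1.0, -2.0]
width: 0.0386
t 31.02 grasp [ 0.4118 -0.2935  0.0668] psi 92.8 w 0.0386 F [ 0.2  1.  -2. ] j [-43.   2. -16.  72.  -0. -46.]
ang [-0.0001  0.0007 -0.0011]
lin [0.0026 0.0002 0.0001] rows 0.0
```

View pics/s15.png

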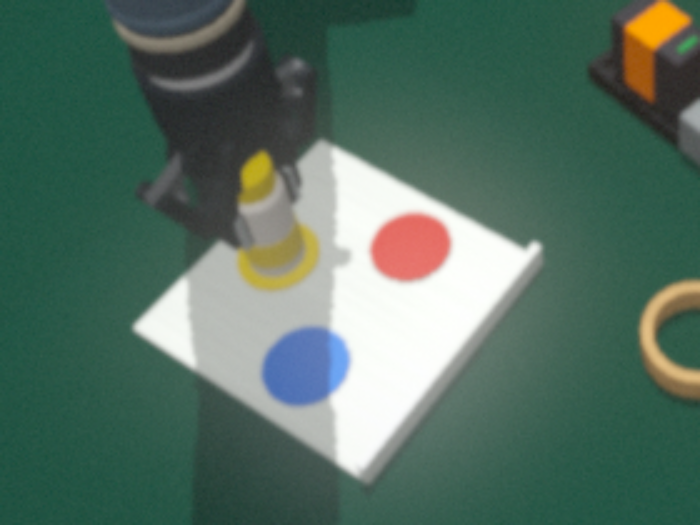

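Centred over the yellow disc; lower the last 2 mm to contact and release.

```bash
python3 -m crank '[{"hand":0,"linear":[0.003,0,0],"angular":[0,0,0]},{"hand":0,"linear":[0.005,0,0],"angular":[0,0,0]},{"hand":0,"linear":[0.006,0,0],"angular":[0,0,0]},{"hand":0.9,"linear":[0.006,0,0],"angular":[0,0,0]},{"hand":0.9,"linear":[0.006,0,0],"angular":[0,0,0]},{"hand":0.9,"linear":[0.006,0,0],"angular":[0,0,0]},{"hand":0.9,"linear":[0.006,0,0],"angular":[0,0,0]},{"hand":0.9,"linear":[0.006,0,0],"angular":[0,0,0]},{"hand":0.9,"linear":[0.006,0,0],"angular":[0,0,0]}]' 40; python3 g.py 4.2 .4118 -.2935 .2 .44 -.02 .2 .4989 .3186 .2
```

```text
time: 31.82
ee_pos: [0.4118, -0.2935, 0.2184]
tool_rot: [[-0.001, -0.999, -0.049], [0.001, -0.049, 0.999], [-1.0, 0.001, 0.001]]
contact_force: [0.2, 0.7, 0.7]
width: 0.0765
t 31.82 grasp [ 0.4116 -0.2934  0.0634] psi 92.79 w 0.0765 F [0.2 0.7 0.7] j [-43.   2. -16.  72.  -0. -46.]
ang [ 3.0924e+00 -2.0000e-04 -2.5000e-03]
lin [-2.731e-01  2.000e-04  2.000e-04] rows 3.3
lin [-0.2728 -0.0828  0.5438] rows 7.4
lin [-0.2724 -0.2334  1.2145] rows 15.2
```

```bash
python3 -m crank '[{"hand":0.9,"linear":[-0.08,0,0],"angular":[0,0,0]},{"hand":0.9,"linear":[-0.16,0,0],"angular":[0,0,0]},{"hand":0.9,"linear":[-0.24,0,0],"angular":[0,0,0]},{"hand":0.9,"linear":[-0.273,-0.01,0.06],"angular":[0.2,0,0]},{"hand":0.9,"linear":[-0.273,-0.02,0.13],"angular":[0.4,0,0]},{"hand":0.9,"linear":[-0.273,-0.03,0.2],"angular":[0.6,0,0]},{"hand":0.9,"linear":[-0.273,-0.04,0.28],"angular":[0.8,0,0]},{"hand":0.9,"linear":[-0.273,-0.05,0.36],"angular":[1,0,0]},{"hand":0.9,"linear":[-0.273,-0.07,0.44],"angular":[1,0,0]},{"hand":0.9,"linear":[-0.273,-0.08,0.52],"angular":[1,0,0]}]' 40; python3 g.py 4.2 .46 .12 .2 .4989 .3186 .2
python3 - <<'E'
from h import *
p,d=imaging.get_image("scene");cv2.imwrite("pics/s16.png",p[:,:,::-1])
E
```

```text
time: 32.65
ee_pos: [0.4393, -0.0302, 0.3554]
tool_rot: [[0.001, -0.9, 0.437], [0.0, 0.437, 0.9], [-1.0, -0.0, 0.001]]
contact_force: [0.3, 0.3, -0.7]
width: 0.0765
t 32.65 grasp [ 0.4394 -0.0301  0.2004] psi 64.1 w 0.0765 F [ 0.3  0.3 -0.7] j [-13. -10. -12.  88.   0.  13.]
ang [2.0908e+00 1.8000e-03 1.0000e-04]
lin [0.001  0.0939 0.2883] rows 3.6
lin [0.0012 0.1975 0.6796] rows 8.5
```

View pics/s16.png

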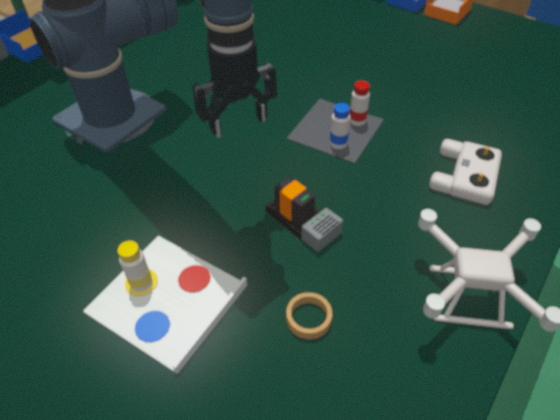

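```bash
python3 -m crank '[{"hand":0.9,"linear":[0,0.094,0.288],"angular":[1,0,0]},{"hand":0.9,"linear":[0,0.094,0.288],"angular":[1,0,0]},{"hand":0.9,"linear":[0,0.094,0.288],"angular":[1,0,0]},{"hand":0.9,"linear":[0,0.094,0.288],"angular":[1,0,0]},{"hand":0.9,"linear":[0,0.094,0.288],"angular":[1,0,0]}]' 40; python3 g.py 4.2 .4989 .3186 .2
```

```text
time: 33.12
ee_pos: [0.4597, 0.1216, 0.3552]
tool_rot: [[-0.0, -0.58, 0.815], [0.003, 0.815, 0.58], [-1.0, 0.002, 0.001]]
contact_force: [0.5, -0.8, 1.1]
width: 0.0769
t 33.12 grasp [0.4597 0.122  0.2002] psi 35.46 w 0.0769 F [ 0.5 -0.8  1.1] j [ 7. -5. -8. 87.  0. 61.]
ang [ 1.0911  0.0011 -0.0056]
lin [0.0014 0.2755 0.2924] rows 4.8
```

```bash
python3 -m crank '[{"hand":0.9,"linear":[0,0.275,0.292],"angular":[1,0,0]},{"hand":0.9,"linear":[0,0.275,0.292],"angular":[1,0,0]},{"hand":0.9,"linear":[0,0.275,0.292],"angular":[1,0,0]},{"hand":0.9,"linear":[0,0.275,0.292],"angular":[1,0,0]},{"hand":0.9,"linear":[0,0.275,0.292],"angular":[1,0,0]},{"hand":0.9,"linear":[0,0.275,0.292],"angular":[1,0,0]},{"hand":0.9,"linear":[0,0.275,0.292],"angular":[1,0,0]},{"hand":0.9,"linear":[0,0.275,0.292],"angular":[1,0,0]}]' 40; python3 g.py 4.2 .4989 .3186 .2 .4989 .3186 .064
```

```text
time: 33.78
ee_pos: [0.4987, 0.3147, 0.3549]
tool_rot: [[-0.002, -0.12, 0.993], [-0.001, 0.993, 0.12], [-1.0, -0.001, -0.002]]
contact_force: [-0.4, 0.1, 0.6]
width: 0.0766
t 33.78 grasp [0.4984 0.3146 0.1999] psi 6.92 w 0.0766 F [-0.4  0.1  0.6] j [ 26.  12.  10.  88.   0. 109.]
ang [ 0.0949 -0.0037  0.0013]
lin [-0.0003  0.0077  0.0014] rows 0.1
lin [0.2717 0.0079 0.0019] rows 3.3
```

```bash
python3 -m crank '[{"hand":0.9,"linear":[0.05,0.008,0.002],"angular":[0.095,-0.002,0]},{"hand":0.9,"linear":[0.1,0.008,0.002],"angular":[0.095,-0.002,0]},{"hand":0.9,"linear":[0.16,0.008,0.002],"angular":[0.095,-0.002,0]},{"hand":0.9,"linear":[0.22,0.008,0.002],"angular":[0.095,-0.002,0]},{"hand":0.9,"linear":[0.268,0.008,0.002],"angular":[0.095,-0.002,0]},{"hand":0.9,"linear":[0.268,0.008,0.002],"angular":[0.095,-0.002,0]},{"hand":0.9,"linear":[0.268,0.008,0.002],"angular":[0.095,-0.002,0]},{"hand":0.9,"linear":[0.268,0.008,0.002],"angular":[0.095,-0.002,0]}]' 40; python3 g.py 4.2 .4989 .3186 .064
python3 - <<'E'
from h import *
p,d=imaging.get_image("scene");cv2.imwrite("pics/s17.png",cv2.resize(p[50:170,250:410,::-1],None,fx=4,fy=4))
E
```

```text
time: 34.45
ee_pos: [0.4999, 0.3182, 0.2235]
tool_rot: [[0.003, -0.071, 0.998], [0.002, 0.998, 0.07], [-1.0, 0.001, 0.003]]
contact_force: [-0.1, 0.2, -0.2]
width: 0.0769
t 34.45 grasp [0.5003 0.3184 0.0685] psi 4.04 w 0.0769 F [-0.1  0.2 -0.2] j [ 26.  15.  -2.  73.   0. 112.]
ang [-0.0055  0.0056 -0.0027]
lin [ 0.0089  0.001  -0.002 ] rows 0.1
```

View pics/s17.png

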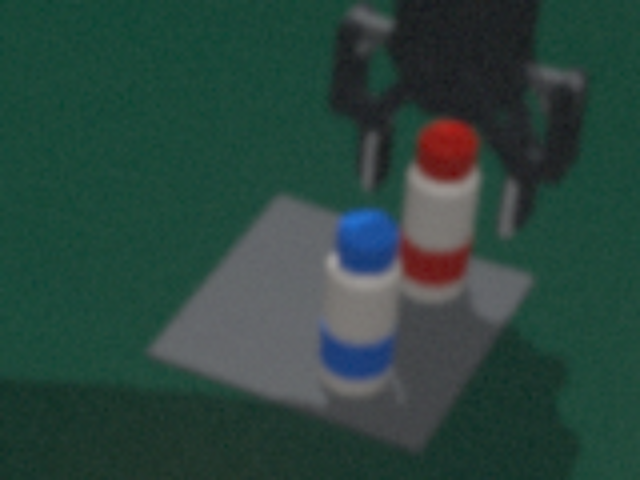

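```bash
python3 -m crank '[{"hand":0.9,"linear":[0.008,0.001,-0.002],"angular":[0,0.004,0]},{"hand":0,"linear":[0.008,0.001,-0.002],"angular":[0,0.004,0]},{"hand":0,"linear":[0.008,0.001,-0.002],"angular":[0,0.004,0]},{"hand":0,"linear":[0.008,0.001,-0.002],"angular":[0,0.004,0]},{"hand":0,"linear":[0.008,0.001,-0.002],"angular":[0,0.004,0]},{"hand":0,"linear":[0.008,0.001,-0.002],"angular":[0,0.004,0]},{"hand":0,"linear":[0.008,0.001,-0.002],"angular":[0,0.004,0]},{"hand":0,"linear":[0.008,0.001,-0.002],"angular":[0,0.004,0]}]' 40; python3 g.py 2.8 .4989 .3186 .19 .4836 -.234 .19
```

```text
time: 35.17
ee_pos: [0.4984, 0.3197, 0.2183]
tool_rot: [[-0.0, -0.072, 0.997], [0.001, 0.997, 0.072], [-1.0, 0.001, -0.0]]
contact_force: [0.8, 0.7, 3.6]
width: 0.039
t 35.17 grasp [0.4984 0.3199 0.0633] psi 4.14 w 0.039 F [0.8 0.7 3.6] j [ 26.  15.  -2.  73.   0. 112.]
ang [ 0.0467 -0.0005 -0.0027]
lin [-0.2535 -0.0019  0.0007] rows 3.0
lin [-0.2549 -1.1021 -0.1095] rows 13.6
```

```bash
python3 -m crank '[{"hand":0,"linear":[-0.08,0,0],"angular":[0,0,0]},{"hand":0,"linear":[-0.16,0,0],"angular":[0,0,0]},{"hand":0,"linear":[-0.255,0,0],"angular":[0,0,0]},{"hand":0,"linear":[-0.255,-0.05,0],"angular":[0.02,0,0]},{"hand":0,"linear":[-0.255,-0.13,-0.01],"angular":[0.04,0,0]},{"hand":0,"linear":[-0.255,-0.21,-0.02],"angular":[0.045,0,0]},{"hand":0,"linear":[-0.255,-0.29,-0.03],"angular":[0.045,0,0]},{"hand":0,"linear":[-0.255,-0.37,-0.04],"angular":[0.045,0,0]},{"hand":0,"linear":[-0.255,-0.45,-0.05],"angular":[0.045,0,0]},{"hand":0,"linear":[-0.255,-0.53,-0.06],"angular":[0.045,0,0]},{"hand":0,"linear":[-0.255,-0.61,-0.06],"angular":[0.045,0,0]},{"hand":0,"linear":[-0.255,-0.68,-0.07],"angular":[0.045,0,0]}]' 40; python3 g.py 2.8 .4836 -.234 .19 .4836 -.234 .09
```

```text
time: 36.17
ee_pos: [0.4875, -0.0245, 0.3436]
tool_rot: [[-0.003, -0.049, 0.999], [0.0, 0.999, 0.049], [-1.0, 0.0, -0.003]]
contact_force: [0.1, 0.5, -1.6]
width: 0.0389
t 36.17 grasp [ 0.4871 -0.0245  0.1886] psi 2.8 w 0.0389 F [ 0.1  0.5 -1.6] j [-11.  -3.  -7.  86.  -0.  76.]
ang [-0.0001 -0.0055 -0.0004]
lin [-0.0028 -0.4181 -0.0283] rows 5.0
lin [ 0.1972 -0.4181 -0.0277] rows 5.6
```

```bash
python3 -m crank '[{"hand":0,"linear":[0,-0.08,0],"angular":[0,0,0]},{"hand":0,"linear":[0,-0.16,-0.01],"angular":[0,0,0]},{"hand":0,"linear":[0,-0.24,-0.015],"angular":[0,0,0]},{"hand":0,"linear":[0,-0.32,-0.02],"angular":[0,0,0]},{"hand":0,"linear":[0,-0.4,-0.028],"angular":[0,-0.003,0]},{"hand":0,"linear":[0.04,-0.418,-0.028],"angular":[0,-0.003,0]},{"hand":0,"linear":[0.11,-0.418,-0.028],"angular":[0,-0.003,0]},{"hand":0,"linear":[0.17,-0.418,-0.028],"angular":[0,-0.003,0]},{"hand":0,"linear":[0.19,-0.418,-0.028],"angular":[0,-0.003,0]},{"hand":0,"linear":[0.19,-0.418,-0.028],"angular":[0,-0.003,0]},{"hand":0,"linear":[0.19,-0.418,-0.028],"angular":[0,-0.003,0]}]' 40; python3 g.py 2.8 .4836 -.234 .068
```

```text
time: 37.08
ee_pos: [0.4838, -0.2313, 0.2491]
tool_rot: [[-0.002, -0.05, 0.999], [0.002, 0.999, 0.05], [-1.0, 0.002, -0.002]]
contact_force: [-0.1, 0.5, -0.4]
width: 0.0388
t 37.08 grasp [ 0.4835 -0.231   0.0941] psi 2.86 w 0.0388 F [-0.1  0.5 -0.4] j [-33.   6.  -9.  75.   0.  54.]
ang [ 0.002  -0.0039 -0.0035]
lin [ 0.0522 -0.0055 -0.0006] rows 0.6
```

```bash
python3 -m crank '[{"hand":0,"linear":[0.02,-0.006,0],"angular":[0,-0.003,-0.003]},{"hand":0,"linear":[0.04,-0.006,0],"angular":[0,-0.003,-0.003]},{"hand":0,"linear":[0.052,-0.006,0],"angular":[0,-0.003,-0.003]},{"hand":0,"linear":[0.052,-0.006,0],"angular":[0,-0.003,-0.003]},{"hand":0,"linear":[0.052,-0.006,0],"angular":[0,-0.003,-0.003]},{"hand":0,"linear":[0.052,-0.006,0],"angular":[0,-0.003,-0.003]}]' 40; python3 g.py 2.8 .4836 -.234 .0663
python3 - <<'E'
from h import *
p,d=imaging.get_image("scene");cv2.imwrite("pics/s18.png",cv2.resize(p[180:390,30:310,::-1],None,fx=2.5,fy=2.5))
E
```

```text
time: 37.58
ee_pos: [0.4844, -0.2347, 0.224]
tool_rot: [[0.002, -0.05, 0.999], [-0.001, 0.999, 0.05], [-1.0, -0.001, 0.002]]
contact_force: [-0.4, -0.2, -1.4]
width: 0.0393
t 37.58 grasp [ 0.4846 -0.2348  0.069 ] psi 2.84 w 0.0393 F [-0.4 -0.2 -1.4] j [-33.   7. -11.  72.   0.  54.]
ang [0.0015 0.0035 0.0025]
lin [ 0.0053  0.0014 -0.0015] rows 0.1
```

View pics/s18.png

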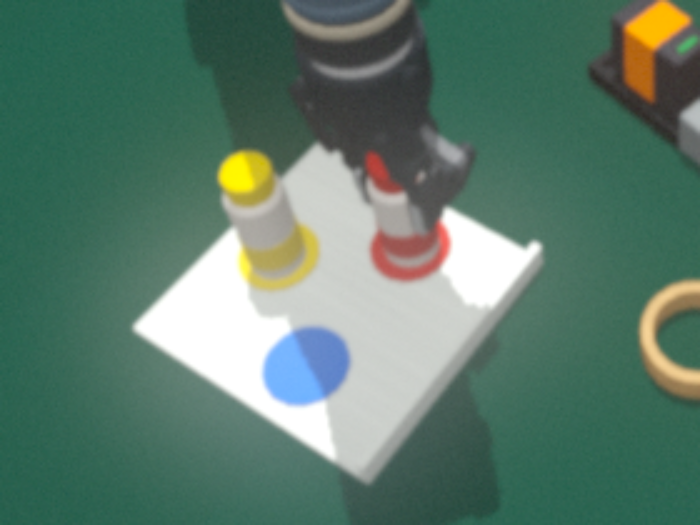

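```bash
python3 -m crank '[{"hand":0,"linear":[0.003,0.001,-0.001],"angular":[0,0.002,0.002]},{"hand":0,"linear":[0.006,0.001,-0.001],"angular":[0,0.002,0.002]},{"hand":0,"linear":[0.007,0.001,-0.001],"angular":[0,0.002,0.002]},{"hand":0.9,"linear":[0.007,0.001,-0.001],"angular":[0,0.002,0.002]},{"hand":0.9,"linear":[0.007,0.001,-0.001],"angular":[0,0.002,0.002]},{"hand":0.9,"linear":[0.007,0.001,-0.001],"angular":[0,0.002,0.002]},{"hand":0.9,"linear":[0.007,0.001,-0.001],"angular":[0,0.002,0.002]},{"hand":0.9,"linear":[0.007,0.001,-0.001],"angular":[0,0.002,0.002]},{"hand":0.9,"linear":[0.007,0.001,-0.001],"angular":[0,0.002,0.002]}]' 40; python3 g.py 4.2 .4836 -.234 .2 .5048 .2203 .2
```

```text
time: 38.38
ee_pos: [0.4837, -0.2342, 0.2199]
tool_rot: [[0.0, -0.049, 0.999], [0.0, 0.999, 0.049], [-1.0, 0.0, 0.0]]
contact_force: [0.3, -0.1, -0.2]
width: 0.0769
t 38.38 grasp [ 0.4837 -0.2341  0.0649] psi 2.84 w 0.0769 F [ 0.3 -0.1 -0.2] j [-33.   7. -11.  72.   0.  54.]
ang [-0.0476  0.0002 -0.0005]
lin [-2.701e-01  4.000e-04 -1.000e-04] rows 3.2
lin [-0.2699  0.9058  0.0872] rows 11.4
```

```bash
python3 -m crank '[{"hand":0.9,"linear":[-0.08,0,0],"angular":[0,0,0]},{"hand":0.9,"linear":[-0.16,0,0],"angular":[0,0,0]},{"hand":0.9,"linear":[-0.24,0,0],"angular":[0,0,0]},{"hand":0.9,"linear":[-0.27,0.06,0],"angular":[-0.04,0,0]},{"hand":0.9,"linear":[-0.27,0.14,0.01],"angular":[-0.048,0,0]},{"hand":0.9,"linear":[-0.27,0.22,0.02],"angular":[-0.048,0,0]},{"hand":0.9,"linear":[-0.27,0.3,0.03],"angular":[-0.048,0,0]},{"hand":0.9,"linear":[-0.27,0.38,0.04],"angular":[-0.048,0,0]},{"hand":0.9,"linear":[-0.27,0.46,0.05],"angular":[-0.048,0,0]},{"hand":0.9,"linear":[-0.27,0.54,0.05],"angular":[-0.048,0,0]},{"hand":0.9,"linear":[-0.27,0.62,0.06],"angular":[-0.048,0,0]},{"hand":0.9,"linear":[-0.27,0.7,0.07],"angular":[-0.048,0,0]}]' 40; python3 g.py 4.2 .5048 .2203 .2
```

```text
time: 39.38
ee_pos: [0.5009, 0.1191, 0.3553]
tool_rot: [[0.001, -0.073, 0.997], [0.0, 0.997, 0.073], [-1.0, -0.0, 0.001]]
contact_force: [2.0, -0.2, 1.4]
width: 0.077
t 39.38 grasp [0.501  0.1191 0.2003] psi 4.21 w 0.077 F [ 2.  -0.2  1.4] j [ 6.  1. -2. 87. -0. 92.]
ang [0.0003 0.0019 0.0001]
lin [0.0007 0.2014 0.0227] rows 2.4
```

```bash
python3 -m crank '[{"hand":0.9,"linear":[0,0.08,0.006],"angular":[0,0,0]},{"hand":0.9,"linear":[0,0.16,0.012],"angular":[0,0,0]},{"hand":0.9,"linear":[0,0.2,0.017],"angular":[0,0,0]},{"hand":0.9,"linear":[0,0.2,0.017],"angular":[0,0,0]},{"hand":0.9,"linear":[0,0.2,0.017],"angular":[0,0,0]},{"hand":0.9,"linear":[0,0.2,0.017],"angular":[0,0,0]}]' 40; python3 g.py 4.2 .5048 .2203 .2 .5048 .2203 .066
python3 - <<'E'
from h import *
p,d=imaging.get_image("scene");cv2.imwrite("pics/s19.png",p[:,:,::-1])
E
```

```text
time: 39.88
ee_pos: [0.5024, 0.217, 0.355]
tool_rot: [[-0.0, -0.073, 0.997], [-0.001, 0.997, 0.073], [-1.0, -0.001, -0.0]]
contact_force: [-0.8, 0.0, 0.8]
width: 0.0768
t 39.88 grasp [0.5024 0.2169 0.2   ] psi 4.21 w 0.0768 F [-0.8  0.   0.8] j [ 16.   6.   3.  87.  -0. 102.]
ang [ 0.0002 -0.0003  0.0015]
lin [-0.      0.0062  0.0052] rows 0.1
lin [0.268  0.0064 0.0053] rows 3.2
```

View pics/s19.png

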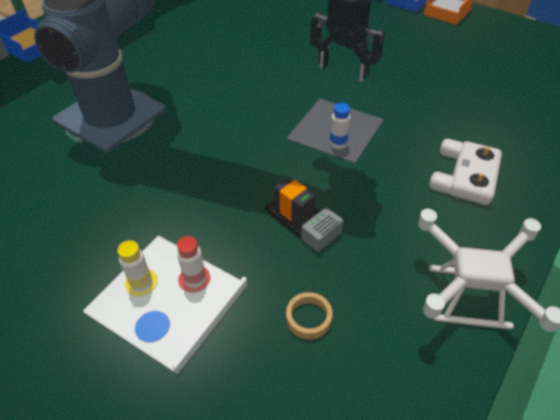

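```bash
python3 -m crank '[{"hand":0.9,"linear":[0.05,0.006,0.005],"angular":[0,0,0]},{"hand":0.9,"linear":[0.1,0.006,0.005],"angular":[0,0,0]},{"hand":0.9,"linear":[0.16,0.006,0.005],"angular":[0,0,0]},{"hand":0.9,"linear":[0.22,0.006,0.005],"angular":[0,0,0]},{"hand":0.9,"linear":[0.268,0.006,0.005],"angular":[0,0,0]},{"hand":0.9,"linear":[0.27,0.006,0.005],"angular":[0,0,0]},{"hand":0.9,"linear":[0.27,0.006,0.005],"angular":[0,0,0]},{"hand":0.9,"linear":[0.27,0.006,0.005],"angular":[0,0,0]}]' 40; python3 g.py 4.2 .5048 .2203 .064
```

```text
time: 40.6
ee_pos: [0.5055, 0.2199, 0.2217]
tool_rot: [[0.002, -0.072, 0.997], [0.001, 0.997, 0.072], [-1.0, 0.0, 0.002]]
contact_force: [0.3, 0.5, 0.1]
width: 0.0764
t 40.6 grasp [0.5059 0.22   0.0667] psi 4.12 w 0.0764 F [0.3 0.5 0.1] j [ 17.   9.  -9.  72.  -0. 102.]
ang [-0.0027  0.0046 -0.0008]
lin [ 0.0054  0.0009 -0.0014] rows 0.1
```

```bash
python3 -m crank '[{"hand":0.9,"linear":[0.005,0.001,-0.001],"angular":[0,0.003,0]},{"hand":0,"linear":[0.005,0.001,-0.001],"angular":[0,0.003,0]},{"hand":0,"linear":[0.005,0.001,-0.001],"angular":[0,0.003,0]},{"hand":0,"linear":[0.005,0.001,-0.001],"angular":[0,0.003,0]},{"hand":0,"linear":[0.005,0.001,-0.001],"angular":[0,0.003,0]},{"hand":0,"linear":[0.005,0.001,-0.001],"angular":[0,0.003,0]},{"hand":0,"linear":[0.005,0.001,-0.001],"angular":[0,0.003,0]},{"hand":0,"linear":[0.005,0.001,-0.001],"angular":[0,0.003,0]}]' 40; python3 g.py 2.8 .5048 .2203 .19 .4898 -.344 .19
```

```text
time: 41.27
ee_pos: [0.5045, 0.2213, 0.219]
tool_rot: [[0.0, -0.074, 0.997], [0.0, 0.997, 0.074], [-1.0, 0.0, 0.0]]
contact_force: [-1.4, -0.4, 5.9]
width: 0.039
t 41.27 grasp [0.5046 0.2214 0.064 ] psi 4.22 w 0.039 F [-1.4 -0.4  5.9] j [ 17.   9.  -9.  72.   0. 102.]
ang [ 0.0496  0.0009 -0.0009]
lin [-0.252  -0.002   0.0005] rows 3.0
lin [-0.2525 -1.1253 -0.1125] rows 13.9
```

```bash
python3 -m crank '[{"hand":0,"linear":[-0.08,0,0],"angular":[0,0,0]},{"hand":0,"linear":[-0.16,0,0],"angular":[0,0,0]},{"hand":0,"linear":[-0.24,0,0],"angular":[0,0,0]},{"hand":0,"linear":[-0.28,-0.06,0],"angular":[0.02,0,0]},{"hand":0,"linear":[-0.28,-0.14,-0.01],"angular":[0.05,0,0]},{"hand":0,"linear":[-0.28,-0.22,-0.02],"angular":[0.05,0,0]},{"hand":0,"linear":[-0.28,-0.3,-0.03],"angular":[0.05,0,0]},{"hand":0,"linear":[-0.28,-0.38,-0.04],"angular":[0.05,0,0]},{"hand":0,"linear":[-0.28,-0.46,-0.05],"angular":[0.05,0,0]},{"hand":0,"linear":[-0.28,-0.54,-0.055],"angular":[0.05,0,0]},{"hand":0,"linear":[-0.28,-0.62,-0.06],"angular":[0.05,0,0]},{"hand":0,"linear":[-0.28,-0.68,-0.07],"angular":[0.05,0,0]}]' 40; python3 g.py 2.8 .4898 -.344 .2 .4898 -.344 .095
```

```text
time: 42.27
ee_pos: [0.4942, -0.1234, 0.3569]
tool_rot: [[-0.002, -0.047, 0.999], [-0.001, 0.999, 0.047], [-1.0, -0.001, -0.002]]
contact_force: [1.3, 0.8, -0.0]
width: 0.039
t 42.27 grasp [ 0.4939 -0.1235  0.2019] psi 2.69 w 0.039 F [ 1.3  0.8 -0. ] j [-22.   0.  -2.  88.  -0.  66.]
ang [-0.0039 -0.0033  0.0018]
lin [ 0.0042 -0.4404 -0.0295] rows 5.3
lin [ 0.2142 -0.4402 -0.0291] rows 5.9
```

```bash
python3 -m crank '[{"hand":0,"linear":[0,-0.08,0],"angular":[0,0,0]},{"hand":0,"linear":[0,-0.16,-0.01],"angular":[0,0,0]},{"hand":0,"linear":[0,-0.24,-0.015],"angular":[0,0,0]},{"hand":0,"linear":[0,-0.32,-0.02],"angular":[0,0,0]},{"hand":0,"linear":[0,-0.4,-0.028],"angular":[0,0,0]},{"hand":0,"linear":[0,-0.441,-0.029],"angular":[0,0,0]},{"hand":0,"linear":[0,-0.441,-0.029],"angular":[0,0,0]},{"hand":0,"linear":[0.06,-0.441,-0.029],"angular":[0,0,0]},{"hand":0,"linear":[0.12,-0.441,-0.029],"angular":[0,0,0]},{"hand":0,"linear":[0.19,-0.441,-0.029],"angular":[0,0,0]},{"hand":0,"linear":[0.21,-0.441,-0.029],"angular":[0,0,0]},{"hand":0,"linear":[0.21,-0.441,-0.029],"angular":[0,0,0]}]' 40; python3 g.py 2.8 .4898 -.344 .068
```

```text
time: 43.27
ee_pos: [0.4889, -0.3393, 0.2473]
tool_rot: [[-0.009, -0.049, 0.999], [0.007, 0.999, 0.049], [-1.0, 0.008, -0.009]]
contact_force: [-0.4, -0.1, -2.5]
width: 0.0389
t 43.27 grasp [ 0.4875 -0.3381  0.0924] psi 2.82 w 0.0389 F [-0.4 -0.1 -2.5] j [-41.  15.   1.  77.  -0.  46.]
ang [ 0.0007 -0.0178 -0.0155]
lin [ 0.0486 -0.0099  0.0018] rows 0.6
```

Still settling; hold briefly, then correct.

```bash
python3 -m crank '[{"hand":0,"linear":[0.02,-0.005,0],"angular":[0,0,0]},{"hand":0,"linear":[0.02,-0.005,0],"angular":[0,0,0]},{"hand":0,"linear":[0.02,-0.005,0],"angular":[0,0,0]},{"hand":0,"linear":[0.02,-0.005,0],"angular":[0,0,0]}]' 40; python3 g.py 2.8 .4898 -.344 .0685
```

```text
time: 43.6
ee_pos: [0.4913, -0.3445, 0.245]
tool_rot: [[0.002, -0.048, 0.999], [-0.003, 0.999, 0.048], [-1.0, -0.003, 0.002]]
contact_force: [-0.2, -0.0, -1.0]
width: 0.0389
t 43.6 grasp [ 0.4916 -0.3449  0.09  ] psi 2.78 w 0.0389 F [-0.2 -0.  -1. ] j [-41.  15.   1.  76.  -0.  46.]
ang [-0.0007  0.003   0.0052]
lin [ 0.0429  0.0013 -0.0031] rows 0.5
```

```bash
python3 -m crank '[{"hand":0,"linear":[0.02,0.001,-0.003],"angular":[0,0.003,0.003]},{"hand":0,"linear":[0.035,0.001,-0.003],"angular":[0,0.003,0.003]},{"hand":0,"linear":[0.041,0.001,-0.003],"angular":[0,0.003,0.003]},{"hand":0,"linear":[0.041,0.001,-0.003],"angular":[0,0.003,0.003]},{"hand":0,"linear":[0.041,0.001,-0.003],"angular":[0,0.003,0.003]}]' 40; python3 g.py 2.8 .4898 -.344 .067
python3 - <<'E'
from h import *
p,d=imaging.get_image("scene");cv2.imwrite("pics/s20.png",cv2.resize(p[180:390,30:310,::-1],None,fx=2.5,fy=2.5))
E
```

```text
time: 44.02
ee_pos: [0.4888, -0.3435, 0.2219]
tool_rot: [[-0.003, -0.048, 0.999], [0.002, 0.999, 0.048], [-1.0, 0.002, -0.003]]
contact_force: [-1.2, 0.4, 0.3]
width: 0.0385
t 44.02 grasp [ 0.4883 -0.3432  0.0669] psi 2.77 w 0.0385 F [-1.2  0.4  0.3] j [-42.  16.  -1.  74.  -0.  46.]
ang [-0.0011 -0.0068 -0.0036]
lin [-0.0001 -0.0011  0.0019] rows 0.0
```

View pics/s20.png

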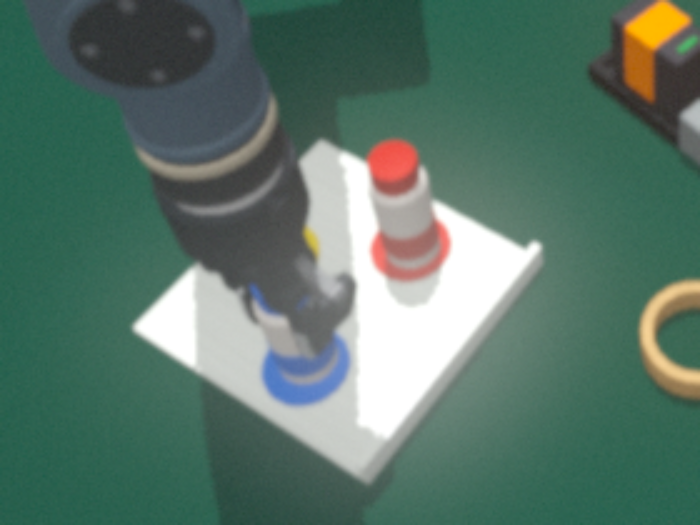

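```bash
python3 -m crank '[{"hand":0,"linear":[0.001,0,0.001],"angular":[0,-0.004,-0.002]},{"hand":0,"linear":[0.002,0,0.001],"angular":[0,-0.004,-0.002]},{"hand":0,"linear":[0.003,0,0.001],"angular":[0,-0.004,-0.002]}]' 40; python3 g.py 2.8 .4898 -.344 .067
```

```text
time: 44.32
ee_pos: [0.4892, -0.3435, 0.2219]
tool_rot: [[-0.002, -0.048, 0.999], [0.0, 0.999, 0.048], [-1.0, 0.0, -0.002]]
contact_force: [-5.2, 1.2, 8.2]
width: 0.0392
t 44.32 grasp [ 0.489  -0.3435  0.0669] psi 2.77 w 0.0392 F [-5.2  1.2  8.2] j [-41.  16.  -1.  74.  -0.  46.]
ang [-0.001  -0.0033 -0.0002]
lin [-0.0003 -0.0011  0.0011] rows 0.0
```

Firm contact (8 N): release and rise.

```bash
python3 -m crank '[{"hand":0.9,"linear":[-0.001,0,0.001],"angular":[0,0,0]},{"hand":0.9,"linear":[-0.001,0,0.001],"angular":[0,0,0]},{"hand":0.9,"linear":[-0.001,0,0.001],"angular":[0,0,0]},{"hand":0.9,"linear":[-0.001,0,0.001],"angular":[0,0,0]},{"hand":0.9,"linear":[-0.001,0,0.001],"angular":[0,0,0]},{"hand":0.9,"linear":[-0.001,0,0.001],"angular":[0,0,0]}]' 40; python3 g.py 2.8 .4898 -.344 .25 .40 0.1 .28
```

```text
time: 44.82
ee_pos: [0.4901, -0.3434, 0.2209]
tool_rot: [[-0.001, -0.049, 0.999], [0.001, 0.999, 0.049], [-1.0, 0.001, -0.001]]
contact_force: [0.2, 0.2, -0.7]
width: 0.0773
t 44.82 grasp [ 0.49   -0.3433  0.0659] psi 2.78 w 0.0773 F [ 0.2  0.2 -0.7] j [-41.  16.  -1.  74.   0.  46.]
ang [-0.0007 -0.0015 -0.0015]
lin [-0.3681 -0.0008 -0.001 ] rows 4.4
lin [-0.4273  0.8949 -0.1373] rows 12.0
```

```bash
python3 -m crank '[{"hand":0.9,"linear":[-0.06,0,0],"angular":[0,0,0]},{"hand":0.9,"linear":[-0.14,0,0],"angular":[0,0,0]},{"hand":0.9,"linear":[-0.22,0,0],"angular":[0,0,0]},{"hand":0.9,"linear":[-0.3,0,0],"angular":[0,0,0]},{"hand":0.9,"linear":[-0.36,0,0],"angular":[0,0,0]},{"hand":0.9,"linear":[-0.4,0.08,-0.02],"angular":[0,0,0]},{"hand":0.9,"linear":[-0.4,0.16,-0.04],"angular":[0,0,0]},{"hand":0.9,"linear":[-0.4,0.24,-0.08],"angular":[0,0,0]},{"hand":0.9,"linear":[-0.4,0.32,-0.12],"angular":[0,0,0]},{"hand":0.9,"linear":[-0.4,0.4,-0.16],"angular":[0,0,0]},{"hand":0.9,"linear":[-0.4,0.48,-0.2],"angular":[0,0,0]},{"hand":0.9,"linear":[-0.4,0.56,-0.2],"angular":[0,0,0]}]' 40
python3 -m crank '[{"hand":0.9,"linear":[0,0.08,0],"angular":[0,0,0]},{"hand":0.9,"linear":[0,0.16,0],"angular":[0,0,0]},{"hand":0.9,"linear":[0,0.24,0],"angular":[0,0,0]},{"hand":0.9,"linear":[0,0.3,0],"angular":[0,0,0]},{"hand":0.9,"linear":[0,0.3,0],"angular":[0,0,0]},{"hand":0.9,"linear":[0,0.3,0],"angular":[0,0,0]}]'
python3 - <<'E'
from h import *
D={"red":(.4836,-.2340),"blue":(.4898,-.3440),"yellow":(.4118,-.2935)}
for n in("top","scene"):
    p,d=imaging.get_image(n);cv2.imwrite(f"pics/{n}_end.png",p[:,:,::-1]);C=cloud(n,d)
    hsv=cv2.cvtColor(p,cv2.COLOR_RGB2HSV);H,S,V=[hsv[...,i].astype(int) for i in range(3)]
    for k,m in {"red":((H<6)|(H>170))&(S>120),"blue":(H>100)&(H<128)&(S>110),"yellow":(H>20)&(H<35)&(S>120)}.items():
        m=m&(V>80)&(C[...,1]<-.18)&(C[...,0]<.56)&(C[...,0]>.36)&(C[...,2]>.1)&(C[...,2]<.116)
        P=C[m];print(n,k,((P.min(0)+P.max(0))/2).round(4),"disc",D[k])
    b=(C[...,2]>.064)&(C[...,2]<.08)&(abs(C[...,0]-.544)<.06)&(abs(C[...,1]+.008)<.04)
    if b.sum()>20: print("batt",np.median(C[b],0).round(4),cv2.minAreaRect(C[b][:,:2].astype(np.float32)))
print(ctrl.read_state()["time"])
E
```

```text
time: 45.82
ee_pos: [0.3768, -0.08, 0.4216]
tool_rot: [[-0.001, -0.046, 0.999], [-0.0, 0.999, 0.046], [-1.0, -0.0, -0.001]]
contact_force: [1.3, 1.0, 0.4]
width: 0.0768
time: 46.32
ee_pos: [0.3714, 0.07, 0.4216]
tool_rot: [[-0.0, -0.053, 0.999], [0.0, 0.999, 0.053], [-1.0, 0.0, -0.0]]
contact_force: [-0.0, -1.0, -0.5]
width: 0.0767
top red [ 0.4851 -0.2314  0.1051] disc (0.4836, -0.234)
top blue [ 0.4888 -0.3378  0.1049] disc (0.4898, -0.344)
top yellow [ 0.4131 -0.2915  0.1056] disc (0.4118, -0.2935)
batt [ 0.5443 -0.0063  0.0718] ((0.5447585582733154, -0.006628595292568207), (0.040434904396533966, 0.07208120822906494), 80.63925170898438)
scene red [ 0.4848 -0.2344  0.105 ] disc (0.4836, -0.234)
scene blue [ 0.4896 -0.3414  0.105 ] disc (0.4898, -0.344)
scene yellow [ 0.412  -0.2956  0.1051] disc (0.4118, -0.2935)
batt [ 0.5449 -0.0117  0.0723] ((0.5427489280700684, -0.008578319102525711), (0.04229973256587982, 0.07351856678724289), 79.97227478027344)
46.4167
```

View pics/top_end.png

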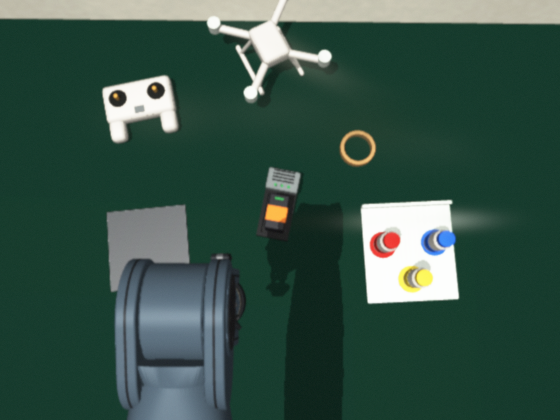

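View pics/scene_end.png

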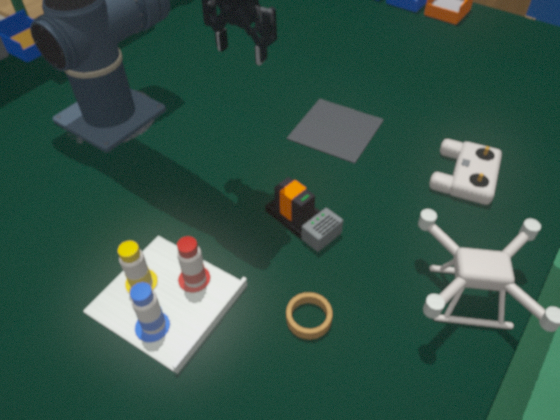

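```bash
python3 -c "
from cell import ctrl
print(ctrl.read_state()['joint_vel'].round(2)); print(ctrl.close_job())"
```

```text
[-1.68  0.16 -0.   -0.05  0.1   0.06]
the job is handed in; nothing more can be done
None
```

I finished the task and handed the job in at 46.4 s of the 136 s allowed. I parked the three bottles together on the mat, seated the battery in the charger's cradle, and put each bottle back on the disc of its own colour.

Final checks from both cameras:
- **Bottles:** all three stand upright on their discs, with cap tops at about 0.105 m. Red and yellow measure within about 3 mm of their disc centres. Blue measures 3 mm off in one camera and 6 mm in the other, against a limit of 12 mm. The cameras disagree with each other by 3–4 mm, so each offset could be off by about that much.
- **Battery:** its top is at 0.072 m, the height expected when fully seated. It is within about 2 mm of the pocket centre, at the charger's angle.
- **Tape roll:** it looks unmoved in the pictures.
- **Arm:** it is well clear of everything. One joint was still settling at 1.7 degrees/s when I handed in.

No check failed, and the hand-in gives no verdict, so I don't know the judged result.

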